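# Weigh the fired test rings by the rackful

### The arm

A 7-joint arm with a two-finger parallel gripper is mounted at the origin on the work surface. World frame = base frame: x ahead of the robot, y to its left, z up, the work surface at z = 0. Lengths are in m, angles in rad, forces in N, time in s.
With the tool pointing down it reaches from about 0.425 to 0.925 m from the base axis. Payload 6.8 kg.
Tool frame: the origin (TCP) lies on the centre line of the jaws, within the pads' length; the fingertips stand 19 mm ahead of it and the grasp point (between the pads) is the TCP; z points along the fingers, y is the line along which they close (so a half turn about z gives the same grasp; the last joint's range is limited). The gripper opens to 85 mm and grips with 20 to 120 N. Pads are 22 mm wide; open, the fingers measure 114 mm over their backs; the gripper's body (76 mm by 85 mm) begins 54 mm behind the grasp point. The pads swing forward as they close: fully open they stand 13 mm farther back than shut.
Start: joints at [-1.286, 0.477, 0.022, 1.555, -0.011, 1.109, -0.083], TCP at [0.258, 0.624, 0.223] pointing down, gripper open.
Joint ranges: [-2.96, 2.96], [-0.34, 2.1], [-1.41, 1.46], [0.24, 2.44], [-1.37, 4.51], [0.17, 1.92], [-2.96, 2.96]. Speed limits (rad/s): [2.39, 2.39, 3.14, 3.14, 3.14, 3.14, 3.14].

### API

Orientations are given as a rotation vector (axis times angle).
In Python, from bench import r gives the robot as it stands. The module is installed in compiled form; this text tells all that it offers.
- The arm moves only by the tool arm_command, never from a script. Its argument "rows" is a list of rows, each an object of numbers: "fingers": the opening, from -1 (shut) to 1 (fully open); "x", "y", "z": the shift along the tool's x, y, z in m; "ax", "ay", "az": the turn, a rotation vector about the tool's x, y, z in degrees. In form: [{"fingers": .., "x": .., "y": .., "z": .., "ax": .., "ay": .., "az": ..}, ...]. A call has 1 to 10 rows; each row shifts and turns the commanded pose from where the row before left it, along the tool's axes as they then stand; what a row does not reach is not made up. A row lasts 1/12 s, in which the tool goes at most 41.7 mm and 7.16 degrees, less where a joint would pass 70% of its speed; a pose out of reach is approached as far as the arm can. A call is refused whole if a number of a shift passes 0.0417 or a number of a turn 7.16, either way. A call with a gripper value outside its range is refused whole. The fingers move at their own pace and stop on an object; "grip_force" is the grip in N (left out, the last holds). Time passes only in rows, so rows that do not move let the fingers close. It gives the time, the measured TCP pose, the force, the opening and the grip force at its end, in the units of the state.
- r.get_obs(): the state, without advancing time (a new reading comes with each control period).
- r.grab_frame(name): name is "scene" or "side" or "wrist"; returns a dict with "frame" (480x640x3 uint8, red, green, blue), "depth" (480x640 float32, m along the optical axis (not along the pixel's ray), 0 where there is no reading), "K" (3x3 intrinsics, pixels), "world_from_camera" (4x4, takes a point from camera to world coordinates). Camera axes: x right, y down, z forward; pixel columns grow to the right and rows downward; lengths in m; the calibration is good to about 2 mm. A picture is of the moment at which its call begins.
- r.hand_in(): hands the job in; it is judged then, once.
The state is a dict: "clock": time; "joints": joint angles; "qvel": joint speeds; "tau": joint torques, N m; "tcp_pos": TCP position; "orientation": TCP orientation; "contact_force": force on the tool from outside, world axes, zero at the start; "moment": the same for the moment, N m; "grip_width": finger opening in m; "gripper_force": force on a finger pad.
Only numpy, scipy, OpenCV 4.12 (cv2) and the standard library are available. Lean on these libraries where they do the work, as an engineer would, in place of code of your own. Each camera call takes 0.05 s, during which the arm holds its last target. There are 200 camera calls.

### The job

Weigh the fired clay rings: stand the empty wooden bowl with its whole foot on the scale's round steel pan, let go of it and press the tare button, leaving the on/off button alone. Then, one row of the rack at a time, run the steel skewer through all the rings of the row, lift them clear together as one stack and let them slide gently into the bowl, without pressing tare again. When every ring is in the bowl and the bowl still stands wholly on the pan, lay the skewer back in the notches of its ceramic rest the way it lay before, and leave the jar, the caliper and the clamp with the blue tile where they are.

Things in the scene. Friction and masses are not known exactly. Their poses are not given: they have to be found in the camera images.
- bowl: Round wooden bowl, loose, 0.25 kg: 168 mm across the rim, 65 mm high, wall 8 mm thick and nearly upright in the upper 35 mm, flat foot 100 mm across, inner floor 10 mm above its underside. Origin: centre of its underside, z up. It can be taken by its rim from above, one finger inside and one outside.
- scale: Bench scale, fixed: low white body 255 x 200 mm, 28 mm high, with a round steel pan 190 mm across that does not move. Origin on the table under the pan's centre. Its control panel is the strip 100 to 155 mm from there towards the scale's -x, with a display in the middle and a button to each side.
- pan (a point): Centre of the pan's top face, 36 mm above the table, axes as the scale's.
- tare (a joint): Tare button: the large round one, 28 mm across, on the scale's -y side. Metres pressed, 0 = up, 0.005 = fully down; needs about 4 N and springs back. It counts beyond 0.003.
- tare_top (a point): Centre of the tare button's top when up, 35 mm above the table (it moves with the button).
- power (a joint): On/off button: the small round one, 16 mm across, on the scale's +y side. Metres pressed, 0 = up, 0.005 = fully down. Not to be pressed.
- rack: Wooden dowel rack, fixed: board 110 x 160 x 28 mm, dowels standing to 58 mm above the table. Origin: centre of its underside. Two rows along its x axis, at y = +40 and -40 mm, each with slots at x = -22, 0 and +22 mm for rings on edge. The middle of each row is open from end to end; no dowel is nearer than 19 mm to a row's centre line.
- rest: Ceramic skewer rest, fixed, 165 x 44 mm, 29 mm high. Origin on the table right below the skewer's origin when that lies in place; axes the same way as the skewer's. Open-topped notches: 26 mm wide under the handle at x = -24 mm (floor 17 mm high) and 16 mm wide under the rod at x = 110 mm (floor 22.5 mm high). The handle stands free from x = -31 back to -114 mm.
- skewer: Loose, 0.11 kg. Origin on its axis at the front of its stop collar (disc 32 mm across, 4 mm thick); x points to the tip. Rod: polished steel, 7 mm thick, x = 0 to 150 mm, last 8 mm tapered; rings slide along it once it slopes 11 to 17 degrees. Handle: square wooden bar 18 x 18 mm, x = -114 to -4 mm, sides square to y and z. In its rest it is level, axis 26 mm above the table. Balances near x = 3 mm.
- skewer_tip (a point): The skewer's tip, x = 150 mm on its axis.
- skewer_grip (a point): On the free part of the handle, x = -58 mm on the skewer's axis: a good place to grip, from above, closing across the handle.
- jar: Closed glass jar, 72 mm across, 90 mm high; origin centre of underside. Bystander.
- caliper: Plastic caliper lying flat, 190 mm long; origin on the underside. Bystander.
- clamp: Small aluminium clamp (70 x 50 mm foot) holding a blue tile upright, 88 mm high; origin centre of underside. Bystander.
- ring1: Fired clay ring, loose, 48 g: 63 mm across, 9 mm thick, with a 22 mm hole. Origin: its very centre; its x axis is the hole's axis. At the start (if present) it stands on edge in the rack's row at y = +40 mm, slot x = -22 mm, centre 59 mm above the table.
- ring2: Fired clay ring, loose, 48 g: 63 mm across, 9 mm thick, with a 22 mm hole. Origin: its very centre; its x axis is the hole's axis. At the start (if present) it stands on edge in the rack's row at y = +40 mm, slot x = 0 mm, centre 59 mm above the table.
- ring3: Fired clay ring, loose, 48 g: 63 mm across, 9 mm thick, with a 22 mm hole. Origin: its very centre; its x axis is the hole's axis. At the start (if present) it stands on edge in the rack's row at y = +40 mm, slot x = 22 mm, centre 59 mm above the table.
- ring4: Fired clay ring, loose, 48 g: 63 mm across, 9 mm thick, with a 22 mm hole. Origin: its very centre; its x axis is the hole's axis. At the start (if present) it stands on edge in the rack's row at y = -40 mm, slot x = -22 mm, centre 59 mm above the table.
- ring5: Fired clay ring, loose, 48 g: 63 mm across, 9 mm thick, with a 22 mm hole. Origin: its very centre; its x axis is the hole's axis. At the start (if present) it stands on edge in the rack's row at y = -40 mm, slot x = 0 mm, centre 59 mm above the table.
- ring6: Fired clay ring, loose, 48 g: 63 mm across, 9 mm thick, with a 22 mm hole. Origin: its very centre; its x axis is the hole's axis. At the start (if present) it stands on edge in the rack's row at y = -40 mm, slot x = 22 mm, centre 59 mm above the table.
Mind the look-alikes: they are no part of the job. What is shaped like the ring1 but green is not meant. Leave any pink look-alike of the ring4 alone.

How it is judged:
By the outcome, as a careful person would: the job done as asked, in the order asked, and still so for the second after the job is handed in, with the robot touching nothing.
Of ring1, ring2, ring3, ring4, ring5, ring6 only 4 to 6 are there at a start; the rules pass over those that are not, and their reading is None.
At some moment in a run one of bowl, skewer may be knocked a few centimetres aside while the robot is not near it.
It also fails if it takes over 210 s, if anything falls off the work surface, if the arm or the gripper's body presses on something with over 40 N, if the wrist force passes 120 N, or if a joint passes its speed limit or range.

## Working session

There is one attempt and no reset: what is moved stays moved. The work goes in short steps, Python scripts to look and compute and a tool call to move; the robot and the scene stay as the last step left them, time stands still between calls to the robot, and variables do not carry over. Pictures are saved under pics/ and viewed, at most 14 in all, crops included, and the job is handed in when it is done.

Besides the shell and the picture viewer there is one more tool, called after "Request:" as name([rows], argument=value, ...), one row to a line, values as JSON. arm_command: Moves the arm, as the interface text tells. Its arguments: {"type":"object","properties":{"rows":{"type":"array"},"grip_force":{"type":"number"}},"required":["rows"]}

```bash
mkdir -p pics; cat > h.py <<'E'
import numpy as np, cv2
from scipy.spatial.transform import Rotation as R
from bench import r
def grab(n,save=None):
    f=r.grab_frame(n)
    if save: cv2.imwrite('pics/'+save+'.png',f['frame'][:,:,::-1]); np.savez('pics/'+save+'.npz',**f)
    return f
def cloud(f):
    d=f['depth'];K=f['K'];v,u=np.mgrid[:480,:640]
    p=np.stack([(u-K[0,2])/K[0,0]*d,(v-K[1,2])/K[1,1]*d,d],-1)
    T=f['world_from_camera'];return p@T[:3,:3].T+T[:3,3]
def load(s): return dict(np.load('pics/'+s+'.npz'))
E
python3 - <<'E'
from h import *
o=r.get_obs();print(o)
for n in('scene','side','wrist'):
    f=grab(n,n+'0');print(n,f['K'][0,0],f['world_from_camera'].round(3).tolist())
a=[cv2.imread(f'pics/{n}0.png') for n in('scene','side')]
E
```

```text
{'clock': 0.0, 'joints': array([-1.28608285,  0.47780104,  0.02236238,  1.55644515, -0.01148091,
        1.10929263, -0.08315077]), 'qvel': array([ 0.00082823,  0.00060837, -0.0004262 , -0.00113698, -0.00197449,
       -0.00168552, -0.00012207]), 'tau': array([ 7.23651337e-04, -5.96459091e+01,  1.60765573e+00, -2.81192422e+01,
        1.24157500e-02,  9.33847041e-03,  8.92821731e-06]), 'tcp_pos': array([0.25818557, 0.62302091, 0.2224282 ]), 'orientation': array([-6.13095189e-01, -3.08098893e+00,  2.83878461e-03]), 'contact_force': array([ 0.30886288, -0.61358767,  0.2832221 ]), 'moment': array([-0.02206146, -0.01363544, -0.02486008]), 'gripper_force': 0.0, 'grip_width': 0.08520248979537377}
scene 604.0140411513402 [[0.804, 0.365, -0.47, 1.198], [0.595, -0.476, 0.648, -0.907], [0.013, -0.8, -0.599, 0.836], [0.0, 0.0, 0.0, 1.0]]
side 546.6393704868941 [[0.941, -0.235, 0.244, 0.267], [-0.338, -0.673, 0.658, -0.868], [0.01, -0.702, -0.712, 0.953], [0.0, 0.0, 0.0, 1.0]]
wrist 372.4847864816768 [[0.384, 0.876, 0.291, 0.183], [0.923, -0.364, -0.123, 0.655], [-0.002, 0.316, -0.949, 0.373], [0.0, 0.0, 0.0, 1.0]]
```

View pics/scene0.png

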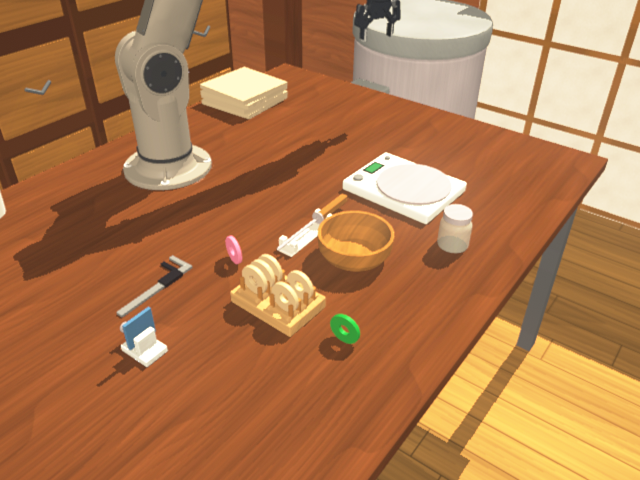

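View pics/side0.png

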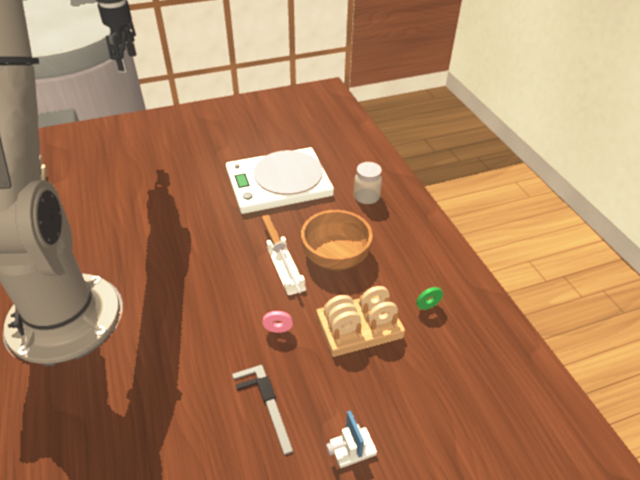

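The scene shows the scale (410,185), bowl (355,240), skewer in its rest (315,225), rack (278,298), jar, caliper, clamp, plus pink and green decoys. Next step is an ortho height map for measuring.

```bash
cat >> h.py <<'E'
def ortho(fs,x0,x1,y0,y1,s=800):
    """top-down: col=(y1-y)*s ,row=(x1-x)*s"""
    H,W=int((x1-x0)*s),int((y1-y0)*s);im=np.zeros((H,W,3),np.uint8);hz=np.full((H,W),-1.)
    for f in fs:
        p=cloud(f).reshape(-1,3);c=f['frame'].reshape(-1,3);ok=(f['depth'].ravel()>0)&(p[:,2]<.13)
        p=p[ok];c=c[ok];o=np.argsort(p[:,2]);p=p[o];c=c[o]
        R_=((x1-p[:,0])*s).astype(int);C=((y1-p[:,1])*s).astype(int);k=(R_>=0)&(R_<H)&(C>=0)&(C<W)
        for a,b,z,cc in zip(R_[k],C[k],p[k,2],c[k]):
            if z>=hz[a,b]: hz[a,b]=z;im[a:a+2,b:b+2]=cc
    return im,hz
E
python3 - <<'E'
from h import *
fs=[load('scene0'),load('side0')]
for f in fs:
    p=cloud(f);print(p[440,100],p[[60,120],[300,300]])
im,hz=ortho(fs,.25,.95,-.45,.45,850)
print(im.shape)
for i in range(0,10):
    C=int(i*.1*850);cv2.putText(im,f"{.45-.1*i:.2f}",(C,10),0,.35,(255,255,255));cv2.line(im,(C,0),(C,6),(255,255,255))
for i in range(0,7):
    C=int(i*.1*850);cv2.putText(im,f"{.95-.1*i:.2f}",(0,C+4),0,.35,(255,255,255))
cv2.imwrite('pics/o.png',im[:,:,::-1])
E
```

```text
[ 0.57226287 -0.64813555 -0.00380209] [[-0.49072974  1.20502453 -0.16473966]
 [ 0.10199859  0.45980728 -0.00575589]]
[ 5.44775793e-02 -3.14220775e-01  1.31901582e-04] [[ 1.11080162  1.73297304 -0.40117985]
 [ 0.73050562  0.57028967  0.00360003]]
(595, 765, 3)
```

View pics/o.png

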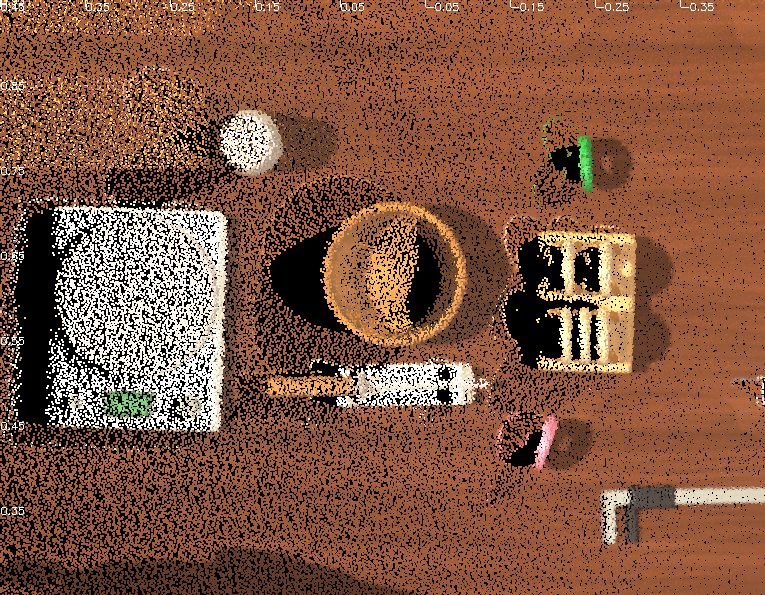

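The ortho map shows the scale's panel toward the robot, with the tare button at (183,405). Both rack rows and the skewer run along world y, with the tip toward −y. Next I fit the poses.

```bash
cat >> h.py <<'E'
from scipy.optimize import least_squares
def circ(P):
    s=least_squares(lambda q:np.hypot(P[:,0]-q[0],P[:,1]-q[1])-q[2],[*P.mean(0)[:2],.08],loss='soft_l1',f_scale=.002);return s.x
def box(p,x0,x1,y0,y1,z0,z1):
    p=p.reshape(-1,3);return (p[:,0]>x0)&(p[:,0]<x1)&(p[:,1]>y0)&(p[:,1]<y1)&(p[:,2]>z0)&(p[:,2]<z1)
E
python3 - <<'E'
from h import *
for n in('scene0','side0'):
    f=load(n);p=cloud(f).reshape(-1,3);c=f['frame'].reshape(-1,3).astype(int)
    print(n)
    k=box(p,.53,.73,-.11,.1,.062,.08);print('bowl rim',k.sum(),circ(p[k]).round(4), np.median(p[k,2]))
    k=box(p,.5,.71,.18,.40,.033,.045);q=p[k];print('pan pts',k.sum(),q.min(0).round(4),q.max(0).round(4),np.median(q[:,2]))
    k=box(p,.45,.72,.15,.45,.02,.05)
    print('scale rect',cv2.minAreaRect((p[k,:2]*1000).astype(np.float32)))
    g=(c[:,1]>c[:,0]*1.3)&box(p,.45,.5,.2,.45,.0,.05);print('disp',p[g].mean(0).round(4))
    # rings
    k=box(p,.48,.72,-.32,-.13,.066,.1);q=p[k]
    print('ring top z',np.percentile(q[:,2],[50,98]))
    for a,b in((.5,.6),(.6,.7)):
        w=q[(q[:,0]>a)&(q[:,0]<b)];h,e=np.histogram(w[:,1],np.arange(-.30,-.15,.003));print([(round(e[i],3),int(h[i])) for i in range(len(h)) if h[i]], 'x',np.percentile(w[:,0],[1,50,99]).round(4))
    k=box(p,.5,.7,-.32,-.14,.015,.034);q=p[k]
    print('rack rect',cv2.minAreaRect((q[:,:2]*1000).astype(np.float32)))
    # handle: brown on y>.03
    k=box(p,.47,.53,.06,.16,.02,.045);q=p[k];m=q.mean(0);print('handle',len(q),m.round(4),np.polyfit(q[:,1],q[:,0],1),q[:,1].max(),np.median(q[:,2]))
    k=box(p,.47,.53,-.16,-.095,.015,.045);q=p[k];print('tip',len(q),q.mean(0).round(4),q[:,1].min())
    k=box(p,.47,.54,-.16,.06,.03,.05);q=p[k];print('rest/rod above .03',np.polyfit(q[:,1],q[:,0],1),q.min(0),q.max(0))
E
```

```text
scene0
bowl rim 463 [ 0.6297 -0.0127  0.0795] 0.06360830861832067
pan pts 1858 [0.5111 0.1929 0.033 ] [0.6985 0.3864 0.0425] 0.0348797494714983
scale rect ((577.8353271484375, 290.2452392578125), (205.31736755371094, 257.4100036621094), 88.23957824707031)
disp [0.4765 0.3006 0.0287]
ring top z [0.07862445 0.08907203]
[(np.float64(-0.267), 4), (np.float64(-0.264), 81), (np.float64(-0.261), 89), (np.float64(-0.258), 27), (np.float64(-0.255), 22), (np.float64(-0.252), 4), (np.float64(-0.243), 38), (np.float64(-0.24), 95), (np.float64(-0.237), 33), (np.float64(-0.234), 30), (np.float64(-0.231), 3), (np.float64(-0.222), 5), (np.float64(-0.219), 92), (np.float64(-0.216), 60), (np.float64(-0.213), 27), (np.float64(-0.21), 9)] x [0.5301 0.563  0.5863]
[(np.float64(-0.27), 1), (np.float64(-0.267), 70), (np.float64(-0.264), 107), (np.float64(-0.261), 41), (np.float64(-0.258), 18), (np.float64(-0.255), 8), (np.float64(-0.225), 5), (np.float64(-0.222), 101), (np.float64(-0.219), 88), (np.float64(-0.216), 30), (np.float64(-0.213), 11)] x [0.6091 0.6405 0.6653]
rack rect ((596.643798828125, -237.9
[... 1093 characters left out ...]
, 30), (np.float64(-0.267), 135), (np.float64(-0.264), 36), (np.float64(-0.261), 40), (np.float64(-0.258), 7), (np.float64(-0.255), 1), (np.float64(-0.228), 3), (np.float64(-0.225), 72), (np.float64(-0.222), 93), (np.float64(-0.219), 34), (np.float64(-0.216), 27), (np.float64(-0.213), 3)] x [0.6031 0.6293 0.6608]
rack rect ((592.8768920898438, -239.19625854492188), (113.31684112548828, 160.73806762695312), 88.55215454101562)
handle 173 [0.4918 0.097  0.0348] [-0.00449958  0.4921897 ] 0.13464675299645745 0.03554631813750753
tip 54 [ 0.4961 -0.1058  0.0274] -0.12420421647987812
rest/rod above .03 [-0.00856581  0.49488009] [ 0.47203194 -0.12260728  0.03001108] [0.51859743 0.05971295 0.04530747]
```

```bash
cat >> h.py <<'E'
def ori(psi,pitch=0.):
    """tool z down, tool y at yaw psi deg; then pitch deg about world x (+ : world -y end tips down)"""
    c,s=np.cos(np.radians(psi)),np.sin(np.radians(psi))
    y=np.array([c,s,0]);z=np.array([0,0,-1.]);x=np.cross(y,z)
    return R.from_euler('x',pitch,degrees=True)*R.from_matrix(np.stack([x,y,z],1))
def go(pos=None,Rt=None):
    """print turn needed first (tool axes, deg), then shift in tool axes after the turn"""
    o=r.get_obs();Rc=R.from_rotvec(o['orientation']);Rt=Rt or Rc
    print('at',o['tcp_pos'].round(4),'turn',np.degrees((Rc.inv()*Rt).as_rotvec()).round(2),end=' ')
    if pos is not None:
        d=np.array(pos)-o['tcp_pos'];print('shift after turn',(Rt.inv().apply(d)*1000).round(1),'before turn',(Rc.inv().apply(d)*1000).round(1),'dist',np.linalg.norm(d).round(4))
    m=Rc.as_matrix();print(' yaw y-axis',np.degrees(np.arctan2(m[1,1],m[0,1])).round(2),'z',m[:,2].round(4))
E
python3 -c "
from h import *
u=np.array([np.cos(np.radians(67.5)),np.sin(np.radians(67.5))])
c=np.array([.6275,-.014])+.08*u;print(c)
go([*c,.12],ori(67.5))"
```

```text
[0.65811467 0.05991036]
at [0.2582 0.6232 0.2227] turn [-0.08  0.01 -0.  ] shift after turn [-585.  -367.4  102.7] before turn [-585.  -367.2  103.2] dist 0.6984
 yaw y-axis 67.5 z [-4.0e-04 -1.3e-03 -1.0e+00]
```

Request:
arm_command([
  {"fingers": 1, "x": -0.029, "y": -0.018},
  {"fingers": 1, "x": -0.029, "y": -0.018},
  {"fingers": 1, "x": -0.029, "y": -0.018},
  {"fingers": 1, "x": -0.029, "y": -0.018},
  {"fingers": 1, "x": -0.029, "y": -0.018},
  {"fingers": 1, "x": -0.029, "y": -0.018},
  {"fingers": 1, "x": -0.029, "y": -0.018},
  {"fingers": 1, "x": -0.029, "y": -0.018},
  {"fingers": 1, "x": -0.029, "y": -0.018},
  {"fingers": 1, "x": -0.029, "y": -0.018},
])

```text
validation failed for argument at $.ro...
```

Request:
arm_command([
  {"fingers": 1, "x": -0.029, "y": -0.018},
  {"fingers": 1, "x": -0.029, "y": -0.018},
  {"fingers": 1, "x": -0.029, "y": -0.018},
  {"fingers": 1, "x": -0.029, "y": -0.018},
  {"fingers": 1, "x": -0.029, "y": -0.018},
  {"fingers": 1, "x": -0.029, "y": -0.018},
  {"fingers": 1, "x": -0.029, "y": -0.018},
  {"fingers": 1, "x": -0.029, "y": -0.018, "z": 0.03},
  {"fingers": 1, "x": -0.029, "y": -0.018, "z": 0.03},
  {"fingers": 1},
])

```text
validation failed for argument at $.ro...
```

```bash
python3 -c "
from h import *
grab('wrist','w1');go([.6581,.0599,.12],ori(67.5));
f=load('w1');p=cloud(f).reshape(-1,3)
k=box(p,.53,.75,-.12,.1,.055,.08);print(k.sum(),circ(p[k]),np.percentile(p[k,2],[50,95]))
for n in('scene','side'):
    p=cloud(grab(n,n+'1')).reshape(-1,3);k=box(p,.53,.73,-.11,.1,.062,.08);print(k.sum(),circ(p[k]))
"
```

```text
at [0.2582 0.6233 0.2228] turn [-0.07  0.   -0.01] shift after turn [-585.  -367.4  102.8] before turn [-585.1 -367.3  103.3] dist 0.6985
 yaw y-axis 67.49 z [-4.0e-04 -1.1e-03 -1.0e+00]h.py:25: RuntimeWarning: Mean of empty slice.
  s=least_squares(lambda q:np.hypot(P[:,0]-q[0],P[:,1]-q[1])-q[2],[*P.mean(0)[:2],.08],loss='soft_l1',f_scale=.002);return s.x
  ret = um.true_divide(
Traceback (most recent call last):
  File "h.py", line 25, in circ
    s=least_squares(lambda q:np.hypot(P[:,0]-q[0],P[:,1]-q[1])-q[2],[*P.mean(0)[:2],.08],loss='soft_l1',f_scale=.002);return s.x
ValueError: Initial guess is outside of provided bounds
```

View pics/w1.png

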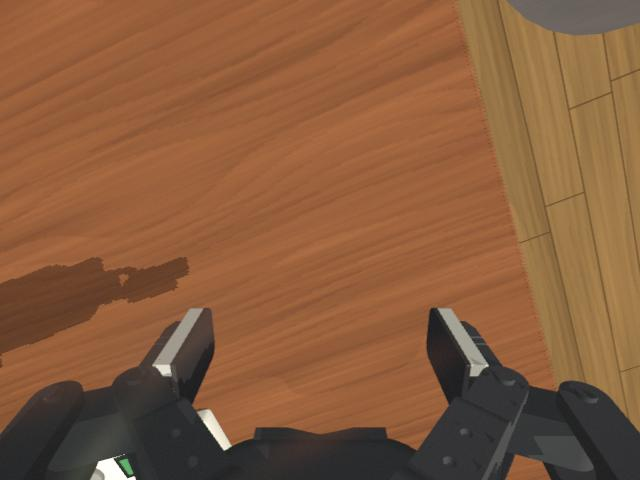

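The wrist view still shows the start pose because the move was refused, probably over missing keys. I'll send rows with every key.

Request:
arm_command([
  {"fingers": 1, "x": -0.029, "y": -0.018, "z": 0, "ax": 0, "ay": 0, "az": 0},
  {"fingers": 1, "x": -0.029, "y": -0.018, "z": 0, "ax": 0, "ay": 0, "az": 0},
  {"fingers": 1, "x": -0.029, "y": -0.018, "z": 0, "ax": 0, "ay": 0, "az": 0},
  {"fingers": 1, "x": -0.029, "y": -0.018, "z": 0, "ax": 0, "ay": 0, "az": 0},
  {"fingers": 1, "x": -0.029, "y": -0.018, "z": 0, "ax": 0, "ay": 0, "az": 0},
  {"fingers": 1, "x": -0.029, "y": -0.018, "z": 0, "ax": 0, "ay": 0, "az": 0},
  {"fingers": 1, "x": -0.029, "y": -0.018, "z": 0, "ax": 0, "ay": 0, "az": 0},
  {"fingers": 1, "x": -0.029, "y": -0.018, "z": 0, "ax": 0, "ay": 0, "az": 0},
  {"fingers": 1, "x": -0.029, "y": -0.018, "z": 0, "ax": 0, "ay": 0, "az": 0},
  {"fingers": 1, "x": -0.029, "y": -0.018, "z": 0, "ax": 0, "ay": 0, "az": 0},
])

```text
clock: 1.03
tcp_pos: [0.458, 0.3448, 0.2234]
orientation: [-0.613, -3.081, -0.0]
contact_force: [0.2, -0.5, -0.8]
grip_width: 0.0854
gripper_force: 0.0
```

Request:
arm_command([
  {"fingers": 1, "x": -0.029, "y": -0.018, "z": 0, "ax": 0, "ay": 0, "az": 0},
  {"fingers": 1, "x": -0.029, "y": -0.018, "z": 0, "ax": 0, "ay": 0, "az": 0},
  {"fingers": 1, "x": -0.029, "y": -0.018, "z": 0, "ax": 0, "ay": 0, "az": 0},
  {"fingers": 1, "x": -0.029, "y": -0.018, "z": 0, "ax": 0, "ay": 0, "az": 0},
  {"fingers": 1, "x": -0.029, "y": -0.018, "z": 0, "ax": 0, "ay": 0, "az": 0},
  {"fingers": 1, "x": -0.029, "y": -0.018, "z": 0, "ax": 0, "ay": 0, "az": 0},
  {"fingers": 1, "x": -0.029, "y": -0.018, "z": 0, "ax": 0, "ay": 0, "az": 0},
  {"fingers": 1, "x": -0.029, "y": -0.018, "z": 0.03, "ax": 0, "ay": 0, "az": 0},
  {"fingers": 1, "x": -0.029, "y": -0.018, "z": 0.03, "ax": 0, "ay": 0, "az": 0},
  {"fingers": 1, "x": -0.029, "y": -0.018, "z": 0, "ax": 0, "ay": 0, "az": 0},
])

```text
clock: 1.87
tcp_pos: [0.6501, 0.0727, 0.1627]
orientation: [-0.61, -3.073, 0.004]
contact_force: [0.3, 0.2, -1.0]
grip_width: 0.0852
gripper_force: 0.0
```

```bash
python3 -c "
from h import *
grab('wrist','w1');go([.6581,.0599,.12],ori(67.5));
f=load('w1');p=cloud(f).reshape(-1,3)
k=box(p,.53,.75,-.12,.1,.05,.085);print(k.sum())
if k.sum()>10: print(circ(p[k]),np.percentile(p[k,2],[5,50,95]))
for n in('scene','side'):
    p=cloud(grab(n,n+'1')).reshape(-1,3);k=box(p,.53,.73,-.11,.04,.062,.08);print(k.sum(),circ(p[k]))
"
```

```text
at [0.655  0.0637 0.1653] turn [-0.38  0.   -0.43] shift after turn [-4.3 -2.3 45.3] before turn [-4.3 -2.  45.3] dist 0.0455
 yaw y-axis 67.07 z [-0.0025 -0.0061 -1.    ]
10690
[ 0.62497528 -0.00957185  0.07785134] [0.0520017  0.06443906 0.06599608]
330 [ 0.62975538 -0.01295236  0.0795097 ]
474 [ 0.62522676 -0.01545225  0.07920983]
```

View pics/w1.png

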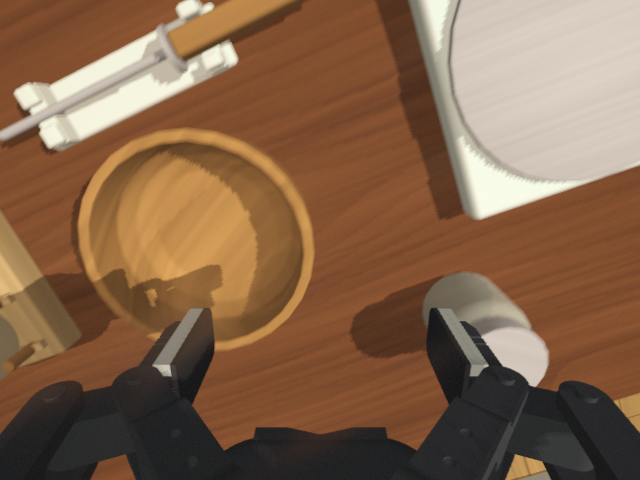

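The bowl is at (195,240), still clear of the jar and where it was measured. I'm descending on the rim.

Request:
arm_command([
  {"fingers": 1, "x": -0.004, "y": -0.002, "z": 0.025, "ax": 0, "ay": 0, "az": 0},
  {"fingers": 1, "x": 0, "y": 0, "z": 0.03, "ax": 0, "ay": 0, "az": 0},
  {"fingers": 1, "x": 0, "y": 0, "z": 0.03, "ax": 0, "ay": 0, "az": 0},
  {"fingers": 1, "x": 0, "y": 0, "z": 0.015, "ax": 0, "ay": 0, "az": 0},
  {"fingers": 1, "x": 0, "y": 0, "z": 0.01, "ax": 0, "ay": 0, "az": 0},
  {"fingers": 1, "x": 0, "y": 0, "z": 0, "ax": 0, "ay": 0, "az": 0},
  {"fingers": 1, "x": 0, "y": 0, "z": 0, "ax": 0, "ay": 0, "az": 0},
])

```text
clock: 2.6
tcp_pos: [0.6562, 0.0711, 0.0589]
orientation: [0.612, 3.081, 0.001]
contact_force: [0.5, -0.4, 0.4]
grip_width: 0.0854
gripper_force: 0.0
```

```bash
python3 -c "
from h import *
go([.6581,.061,.055],ori(67.5))"
```

```text
at [0.6562 0.0711 0.0589] turn [0.03 0.01 0.05] shift after turn [-5.6 -8.6  3.9] before turn [-5.6 -8.6  3.9] dist 0.011
 yaw y-axis 67.55 z [ 4.e-04  4.e-04 -1.e+00]
```

Request:
arm_command([
  {"fingers": 1, "x": -0.0055, "y": -0.0085, "z": 0, "ax": 0, "ay": 0, "az": 0},
  {"fingers": 1, "x": 0, "y": 0, "z": 0.004, "ax": 0, "ay": 0, "az": 0},
  {"fingers": 1, "x": 0, "y": 0, "z": 0, "ax": 0, "ay": 0, "az": 0},
  {"fingers": -1, "x": 0, "y": 0, "z": 0, "ax": 0, "ay": 0, "az": 0},
  {"fingers": -1, "x": 0, "y": 0, "z": 0, "ax": 0, "ay": 0, "az": 0},
  {"fingers": -1, "x": 0, "y": 0, "z": 0, "ax": 0, "ay": 0, "az": 0},
  {"fingers": -1, "x": 0, "y": 0, "z": 0, "ax": 0, "ay": 0, "az": 0},
  {"fingers": -1, "x": 0, "y": 0, "z": 0, "ax": 0, "ay": 0, "az": 0},
  {"fingers": -1, "x": 0, "y": 0, "z": 0, "ax": 0, "ay": 0, "az": 0},
  {"fingers": -1, "x": 0, "y": 0, "z": 0, "ax": 0, "ay": 0, "az": 0},
], grip_force=50)

```text
clock: 3.43
tcp_pos: [0.6571, 0.0603, 0.0542]
orientation: [-0.613, -3.08, 0.001]
contact_force: [1.1, -0.7, -2.6]
grip_width: 0.0056
gripper_force: 54.0
```

Request:
arm_command([
  {"fingers": -1, "x": 0, "y": 0, "z": 0, "ax": 0, "ay": 0, "az": 0},
  {"fingers": -1, "x": 0, "y": 0, "z": 0, "ax": 0, "ay": 0, "az": 0},
  {"fingers": -1, "x": 0, "y": 0, "z": 0, "ax": 0, "ay": 0, "az": 0},
  {"fingers": -1, "x": 0, "y": 0, "z": 0, "ax": 0, "ay": 0, "az": 0},
])

```text
clock: 3.77
tcp_pos: [0.658, 0.06, 0.0545]
orientation: [0.613, 3.081, -0.0]
contact_force: [0.4, -0.5, 2.4]
grip_width: 0.0054
gripper_force: 54.4
```

```bash
python3 -c "
from h import *
print(r.get_obs()['grip_width'],r.get_obs()['gripper_force'])
go([.6326,.3627,.14],ori(67.5))
for n in('scene','side'):
    p=cloud(grab(n,n+'1')).reshape(-1,3);k=box(p,.53,.73,-.11,.04,.062,.08);print(k.sum(),circ(p[k]))"
```

```text
0.00538280580201588 54.35108071484137
at [0.658  0.06   0.0545] turn [-0.01  0.02 -0.02] shift after turn [139.3 270.  -85.5] before turn [139.3 269.9 -85.6] dist 0.3156
 yaw y-axis 67.48 z [ 2.e-04 -3.e-04 -1.e+00]
341 [ 0.64214723 -0.01719934  0.07953673]
489 [ 0.63776133 -0.02008381  0.0793007 ]
```

The bowl sits 13 mm off along the jaws' tangent but it is gripped, so I'll allow for that offset when placing it. Now lifting.

Request:
arm_command([
  {"fingers": -1, "x": 0, "y": 0, "z": -0.01, "ax": 0, "ay": 0, "az": 0},
  {"fingers": -1, "x": 0, "y": 0, "z": -0.02, "ax": 0, "ay": 0, "az": 0},
  {"fingers": -1, "x": 0, "y": 0, "z": -0.025, "ax": 0, "ay": 0, "az": 0},
  {"fingers": -1, "x": 0, "y": 0, "z": -0.025, "ax": 0, "ay": 0, "az": 0},
  {"fingers": -1, "x": 0, "y": 0, "z": -0.01, "ax": 0, "ay": 0, "az": 0},
  {"fingers": -1, "x": 0, "y": 0, "z": 0, "ax": 0, "ay": 0, "az": 0},
  {"fingers": -1, "x": 0, "y": 0, "z": 0, "ax": 0, "ay": 0, "az": 0},
])

```text
clock: 4.45
tcp_pos: [0.6579, 0.0606, 0.1446]
orientation: [0.612, 3.081, 0.001]
contact_force: [-1.2, -0.5, 0.9]
grip_width: 0.0002
gripper_force: 0.0
```

```bash
python3 -c "
from h import *
print(r.get_obs()['grip_width'],r.get_obs()['gripper_force'])
go([.620,.3676,.15],ori(67.5))
p=cloud(grab('side','side2')).reshape(-1,3);k=box(p,.5,.75,-.13,.12,.08,.17);z=p[k]
k2=z[:,2]>.13;q=z[k2];A=np.c_[q[:,:2],np.ones(len(q))];print(len(q),circ(q))
"
```

```text
0.0001519537079411796 0.0
at [0.6579 0.0606 0.1446] turn [0.05 0.03 0.01] shift after turn [152.5 269.1  -5.4] before turn [152.5 269.1  -5.3] dist 0.3094
 yaw y-axis 67.51 z [ 8.e-04  5.e-04 -1.e+00]
40 [0.65670031 0.05771703 0.00927604]
```

View pics/side2.png

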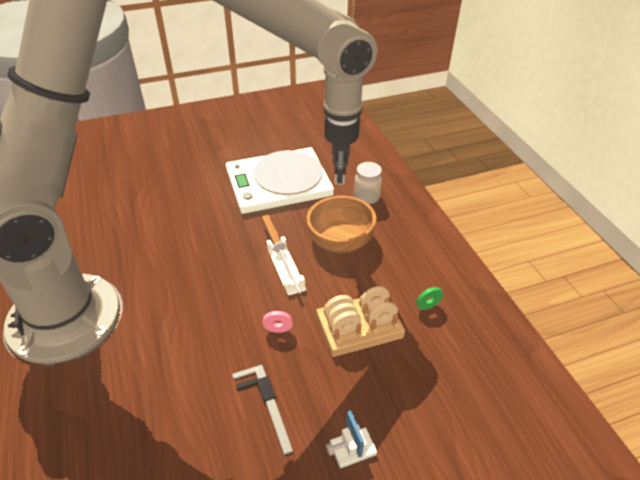

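The side view shows the bowl still on the table at (341,222) with the shut gripper above it, so the grip slipped off. Next I check the fingertip geometry and the bowl's pose.

```bash
python3 -c "
from h import *
for n in('scene','side'):
    f=grab(n,n+'3');p=cloud(f).reshape(-1,3)
    k=box(p,.53,.74,-.12,.12,.062,.08);print('bowl',k.sum(),circ(p[k]))
    k=box(p,.6,.72,0,.12,.09,.3);q=p[k];m=q[:,2].min();print('grip low',m,q[q[:,2]<m+.01].mean(0),len(q))
    k=box(p,.5,.75,-.12,.12,.02,.075);q=p[k];c=circ(q[q[:,2]>.062])
    rr=np.hypot(q[:,0]-c[0],q[:,1]-c[1])
    for z in np.arange(.02,.072,.006):
        w=rr[(q[:,2]>=z)&(q[:,2]<z+.006)];print(round(z,3),len(w),np.percentile(w,[2,25,50,75,98]).round(4))
print(r.get_obs()['tcp_pos'])
"
```

```text
bowl 446 [0.66181498 0.03337305 0.07906502]
grip low 0.1494186156965136 [0.66634294 0.05686544 0.15585997] 1865
0.02 379 [0.0648 0.0699 0.0739 0.1594 0.2082]
0.026 439 [0.068  0.0733 0.0772 0.1583 0.2076]
0.032 352 [0.071  0.0755 0.0781 0.0804 0.1736]
0.038 320 [0.0725 0.0753 0.0781 0.0801 0.0847]
0.044 305 [0.0726 0.0761 0.0784 0.0803 0.0825]
0.05 312 [0.0736 0.0765 0.0788 0.0808 0.0831]
0.056 369 [0.0737 0.0772 0.0797 0.0815 0.0849]
0.062 465 [0.0734 0.0772 0.0793 0.0813 0.0841]
0.068 4 [0.0771 0.0774 0.0791 0.0809 0.081 ]
bowl 594 [0.65703579 0.02976911 0.07939989]
grip low 0.1514956342288678 [0.65392602 0.05219266 0.15730103] 776
0.02 225 [0.0594 0.0665 0.0693 0.0727 0.1953]
0.026 288 [0.0661 0.0708 0.0739 0.0775 0.192 ]
0.032 262 [0.07   0.0744 0.0769 0.0792 0.1779]
0.038 238 [0.0728 0.0756 0.0777 0.0798 0.1541]
0.044 220 [0.0732 0.0758 0.0784 0.08   0.0819]
0.05 235 [0.0733 0.0759 0.0786 0.0804 0.0825]
0.056 235 [0.0738 0.077  0.0793 0.081  0.0831]
0.062 499 [0.074  0.077  0.0795 0.0817 0.0851]
0.068 98 [0.0752 0.0774 0.079  0.0812 0.0831]
[0.65670163 0.06033464 0.14265054]
```

```bash
python3 -c "
from h import *
for n in('side3','scene3'):
    f=load(n);T=f['world_from_camera'];K=f['K']
    for z in(.124,.134,.144,.154):
        P=np.array([.657,.060,z,1]);c=np.linalg.inv(T)@P;uv=K@c[:3]/c[2];print(n,z,uv[:2].round(1),c[2].round(3))
    u,v=uv[:2].astype(int)
    print('depthcol',f['depth'][v-10:v+40:3,u].round(3))
    a=f['frame'][max(0,v-90):v+60,u-75:u+75];cv2.imwrite('pics/c_'+n+'.png',cv2.resize(a[:,:,::-1],None,fx=2.6,fy=2.6))
a=[cv2.imread(f'pics/c_{n}.png') for n in('side3','scene3')];cv2.imwrite('pics/cc.png',np.hstack(a));print(a[0].shape)
"
```

```text
side3 0.124 [337.8 192.6] 1.296
side3 0.134 [337.9 189.3] 1.289
side3 0.144 [338.1 186. ] 1.282
side3 0.154 [338.2 182.6] 1.275
depthcol [1.195 1.22  1.245 1.257 1.266 1.506 1.496 1.491 1.378 1.377 1.378 1.388
 1.393 1.397 1.401 1.395 1.389]
scene3 0.124 [385.6 198.9] 1.308
scene3 0.134 [386. 195.] 1.302
scene3 0.144 [386.3 191.1] 1.296
scene3 0.154 [386.7 187.1] 1.29
depthcol [1.255 1.266 1.272 1.269 1.279 1.499 1.495 1.489 1.496 1.499 1.501 1.382
 1.387 1.391 1.398 1.395 1.401]
(390, 390, 3)
```

View pics/cc.png

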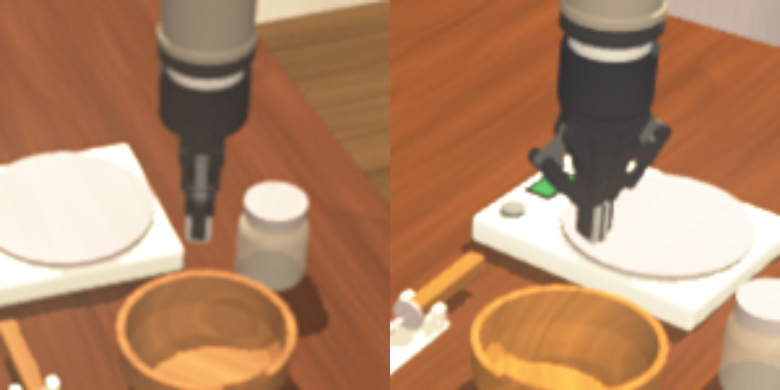

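In both views the shut fingertips are at z≈0.147 with the TCP reading 0.143. So the tips stand about 4 mm behind the reported TCP, not 19 mm ahead, and I only pinched the rim's edge. I'll regrasp about 23 mm deeper, on the −y side away from the jar.

```bash
python3 -c "
from h import *
c=np.array([.6594,.0316])-.08*np.array([.3827,.9239]);print(c)
go([*c,.12],ori(67.5))"
```

```text
[ 0.628784 -0.042312]
at [0.6567 0.0603 0.1427] turn [-0.08 -0.14  0.  ] shift after turn [ -13.5 -105.5   22.7] before turn [ -13.5 -105.5   22.8] dist 0.1088
 yaw y-axis 67.5 z [-2.8e-03 -4.0e-04 -1.0e+00]
```

Request:
arm_command([
  {"fingers": 1, "x": 0, "y": 0, "z": 0, "ax": 0, "ay": 0, "az": 0},
  {"fingers": 1, "x": -0.0035, "y": -0.026, "z": 0, "ax": 0, "ay": 0, "az": 0},
  {"fingers": 1, "x": -0.0035, "y": -0.026, "z": 0, "ax": 0, "ay": 0, "az": 0},
  {"fingers": 1, "x": -0.0035, "y": -0.026, "z": 0, "ax": 0, "ay": 0, "az": 0},
  {"fingers": 1, "x": -0.003, "y": -0.027, "z": 0, "ax": 0, "ay": 0, "az": 0},
  {"fingers": 1, "x": 0, "y": 0, "z": 0, "ax": 0, "ay": 0, "az": 0},
  {"fingers": 1, "x": 0, "y": 0, "z": 0, "ax": 0, "ay": 0, "az": 0},
])

```text
clock: 5.18
tcp_pos: [0.6292, -0.0444, 0.1437]
orientation: [-0.619, -3.079, 0.002]
contact_force: [0.3, 1.1, 0.5]
grip_width: 0.0829
gripper_force: 0.0
```

```bash
python3 -c "
from h import *
for n in('scene','side'):
    p=cloud(grab(n,n+'4')).reshape(-1,3);k=box(p,.53,.74,-.12,.13,.062,.08);print('bowl',k.sum(),circ(p[k]))
go([.6288,-.0423,.034],ori(67.5))"
```

```text
bowl 392 [0.66120872 0.03227804 0.07930843]
bowl 534 [0.65693779 0.02968525 0.07930135]
at [ 0.6301 -0.0409  0.1438] turn [ 0.02 -0.06  0.03] shift after turn [  0.6  -1.8 109.8] before turn [  0.5  -1.8 109.8] dist 0.1098
 yaw y-axis 67.53 z [-8.e-04  7.e-04 -1.e+00]
```

Request:
arm_command([
  {"fingers": 1, "x": 0, "y": -0.002, "z": 0.02, "ax": 0, "ay": 0, "az": 0},
  {"fingers": 1, "x": 0, "y": 0, "z": 0.03, "ax": 0, "ay": 0, "az": 0},
  {"fingers": 1, "x": 0, "y": 0, "z": 0.025, "ax": 0, "ay": 0, "az": 0},
  {"fingers": 1, "x": 0, "y": 0, "z": 0.015, "ax": 0, "ay": 0, "az": 0},
  {"fingers": 1, "x": 0, "y": 0, "z": 0.01, "ax": 0, "ay": 0, "az": 0},
  {"fingers": 1, "x": 0, "y": 0, "z": 0.01, "ax": 0, "ay": 0, "az": 0},
  {"fingers": 1, "x": 0, "y": 0, "z": 0, "ax": 0, "ay": 0, "az": 0},
  {"fingers": 1, "x": 0, "y": 0, "z": 0, "ax": 0, "ay": 0, "az": 0},
])

```text
clock: 5.95
tcp_pos: [0.6297, -0.0432, 0.0345]
orientation: [0.612, 3.081, 0.0]
contact_force: [-0.1, 1.0, 0.8]
grip_width: 0.0853
gripper_force: 0.0
```

```bash
python3 -c "
from h import *
go([.6284,-.0429,.034],ori(67.5))
for n in('scene','side'):
    p=cloud(grab(n,n+'4')).reshape(-1,3);k=box(p,.53,.75,-.0,.13,.062,.08);print('bowl',k.sum(),circ(p[k]))"
```

```text
at [ 0.6297 -0.0432  0.0345] turn [0.01 0.   0.03] shift after turn [ 1.3 -0.2  0.5] before turn [ 1.3 -0.2  0.5] dist 0.0014
 yaw y-axis 67.53 z [ 1.e-04  1.e-04 -1.e+00]
bowl 197 [0.66918576 0.04233319 0.06981299]
bowl 236 [0.65689283 0.02966412 0.07922687]
```

Request:
arm_command([
  {"fingers": -1, "x": 0, "y": 0, "z": 0, "ax": 0, "ay": 0, "az": 0},
  {"fingers": -1, "x": 0, "y": 0, "z": 0, "ax": 0, "ay": 0, "az": 0},
  {"fingers": -1, "x": 0, "y": 0, "z": 0, "ax": 0, "ay": 0, "az": 0},
  {"fingers": -1, "x": 0, "y": 0, "z": 0, "ax": 0, "ay": 0, "az": 0},
  {"fingers": -1, "x": 0, "y": 0, "z": 0, "ax": 0, "ay": 0, "az": 0},
  {"fingers": -1, "x": 0, "y": 0, "z": 0, "ax": 0, "ay": 0, "az": 0},
  {"fingers": -1, "x": 0, "y": 0, "z": 0, "ax": 0, "ay": 0, "az": 0},
  {"fingers": -1, "x": 0, "y": 0, "z": 0, "ax": 0, "ay": 0, "az": 0},
], grip_force=60)

```text
clock: 6.72
tcp_pos: [0.6293, -0.0428, 0.0352]
orientation: [-0.611, -3.081, -0.002]
contact_force: [-4.2, 1.4, 8.4]
grip_width: 0.008
gripper_force: 58.3
```

Request:
arm_command([
  {"fingers": -1, "x": 0, "y": 0, "z": 0, "ax": 0, "ay": 0, "az": 0},
  {"fingers": -1, "x": 0, "y": 0, "z": -0.005, "ax": 0, "ay": 0, "az": 0},
  {"fingers": -1, "x": 0, "y": 0, "z": -0.01, "ax": 0, "ay": 0, "az": 0},
  {"fingers": -1, "x": 0, "y": 0, "z": -0.015, "ax": 0, "ay": 0, "az": 0},
  {"fingers": -1, "x": 0, "y": 0, "z": -0.02, "ax": 0, "ay": 0, "az": 0},
  {"fingers": -1, "x": 0, "y": 0, "z": -0.02, "ax": 0, "ay": 0, "az": 0},
  {"fingers": -1, "x": 0, "y": 0, "z": -0.02, "ax": 0, "ay": 0, "az": 0},
  {"fingers": -1, "x": 0, "y": 0, "z": 0, "ax": 0, "ay": 0, "az": 0},
  {"fingers": -1, "x": 0, "y": 0, "z": 0, "ax": 0, "ay": 0, "az": 0},
])

```text
clock: 7.47
tcp_pos: [0.6297, -0.0445, 0.1251]
orientation: [0.614, 3.079, -0.0]
contact_force: [-0.3, -0.5, -3.8]
grip_width: 0.0067
gripper_force: 58.7
```

```bash
python3 -c "
from h import *
print(r.get_obs()['grip_width'])
go()
f=grab('side','side5');p=cloud(f).reshape(-1,3);k=box(p,.53,.77,.0,.14,.1,.18);q=p[k];print(len(q))
c=f['frame'].reshape(-1,3)[k].astype(int);q=q[(c[:,0]>c[:,2]*1.5)]
k=box(p,.53,.77,-.02,.14,.07,.19);c=f['frame'].reshape(-1,3).astype(int);k&=(c[:,0]>c[:,2]*1.5)
q=p[k];z=q[:,2];h,e=np.histogram(z,12);print(h,e.round(3))
t=q[z>np.percentile(z,55)];print(circ(t))
"
```

```text
0.006735757155244647
at [ 0.6297 -0.0445  0.1251] turn [0. 0. 0.]  yaw y-axis 67.45 z [ 1.7e-03 -6.0e-04 -1.0e+00]
1062
[166 261 144 131 127 118 117 120  89 141 145  72] [0.088 0.094 0.099 0.105 0.111 0.117 0.123 0.128 0.134 0.14  0.146 0.152
 0.157]
[0.66006347 0.02066539 0.07828297]
```

The bowl is lifted, with its rim at about z=0.155. Moving it over the pan.

Request:
arm_command([
  {"fingers": -1, "x": 0.008, "y": 0.012, "z": 0, "ax": 0, "ay": 0, "az": 0},
  {"fingers": -1, "x": 0.017, "y": 0.024, "z": 0, "ax": 0, "ay": 0, "az": 0},
  {"fingers": -1, "x": 0.02, "y": 0.028, "z": 0, "ax": 0, "ay": 0, "az": 0},
  {"fingers": -1, "x": 0.02, "y": 0.028, "z": 0, "ax": 0, "ay": 0, "az": 0},
  {"fingers": -1, "x": 0.02, "y": 0.028, "z": 0, "ax": 0, "ay": 0, "az": 0},
  {"fingers": -1, "x": 0.02, "y": 0.028, "z": 0, "ax": 0, "ay": 0, "az": 0},
  {"fingers": -1, "x": 0.02, "y": 0.028, "z": 0, "ax": 0, "ay": 0, "az": 0},
  {"fingers": -1, "x": 0.017, "y": 0.024, "z": 0, "ax": 0, "ay": 0, "az": 0},
  {"fingers": -1, "x": 0.011, "y": 0.017, "z": 0, "ax": 0, "ay": 0, "az": 0},
  {"fingers": -1, "x": 0, "y": 0, "z": 0, "ax": 0, "ay": 0, "az": 0},
])

```text
clock: 8.35
tcp_pos: [0.5673, 0.2232, 0.1225]
orientation: [-0.598, -3.08, -0.003]
contact_force: [-0.5, 0.7, -2.6]
grip_width: 0.0063
gripper_force: 58.8
```

```bash
python3 -c "
from h import *
print(r.get_obs()['grip_width'])
go([.5714,.2151,.0715],ori(67.5))
grab('scene','scene6')
f=grab('side','side6');p=cloud(f).reshape(-1,3);c=f['frame'].reshape(-1,3).astype(int);k=box(p,.45,.75,.15,.42,.06,.2);k&=(c[:,0]>c[:,2]*1.5)
q=p[k]
for a in np.arange(.2,.4,.02):
    w=q[(q[:,1]>a)&(q[:,1]<a+.02)]
    if len(w): print(a.round(2),w[:,2].max().round(4),w[:,2].min().round(4))
im=cv2.resize(f['frame'][90:260,180:400],None,fx=3,fy=3)[:,:,::-1];cv2.imwrite('pics/c6.png',im)
"
```

```text
0.006253958168776183
at [0.5673 0.2232 0.1225] turn [ 0.05 -0.27  0.53] shift after turn [-6.9 -5.9 51. ] before turn [-7.1 -6.1 51. ] dist 0.0518
 yaw y-axis 68.03 z [-0.004   0.0025 -1.    ]
0.2 0.1982 0.1022
0.22 0.1567 0.1043
0.24 0.1552 0.1127
0.26 0.1545 0.1198
0.28 0.1527 0.0906
0.3 0.1498 0.0867
0.32 0.1494 0.0859
0.34 0.1469 0.0856
0.36 0.1447 0.1075
```

View pics/c6.png

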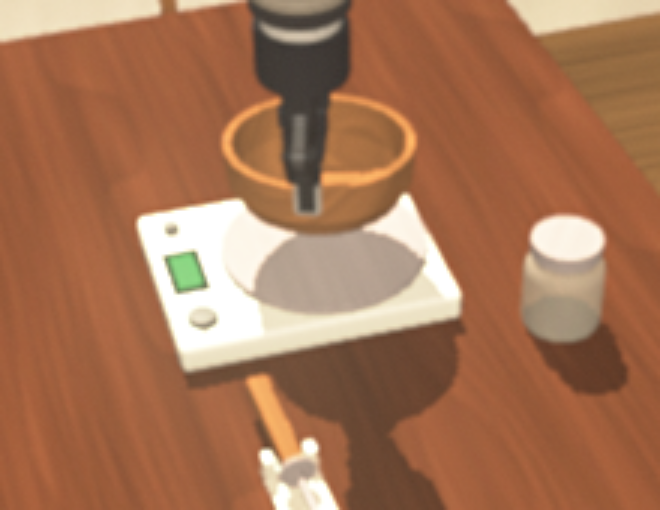

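The bowl hangs slightly tilted over the pan, held at its near rim. Lowering it now.

Request:
arm_command([
  {"fingers": -1, "x": -0.007, "y": -0.006, "z": 0.015, "ax": 0, "ay": 0, "az": 0},
  {"fingers": -1, "x": 0, "y": 0, "z": 0.015, "ax": 0, "ay": 0, "az": 0},
  {"fingers": -1, "x": 0, "y": 0, "z": 0.008, "ax": 0, "ay": 0, "az": 0},
  {"fingers": -1, "x": 0, "y": 0, "z": 0.004, "ax": 0, "ay": 0, "az": 0},
  {"fingers": -1, "x": 0, "y": 0, "z": 0.003, "ax": 0, "ay": 0, "az": 0},
  {"fingers": -1, "x": 0, "y": 0, "z": 0.003, "ax": 0, "ay": 0, "az": 0},
  {"fingers": -1, "x": 0, "y": 0, "z": 0.002, "ax": 0, "ay": 0, "az": 0},
  {"fingers": -1, "x": 0, "y": 0, "z": 0, "ax": 0, "ay": 0, "az": 0},
  {"fingers": -1, "x": 0, "y": 0, "z": 0, "ax": 0, "ay": 0, "az": 0},
])

```text
clock: 9.2
tcp_pos: [0.5765, 0.2063, 0.0765]
orientation: [0.615, 3.079, 0.002]
contact_force: [-4.7, -5.1, 10.2]
grip_width: 0.0065
gripper_force: 65.8
```

```bash
python3 -c "
from h import *
print(r.get_obs()['grip_width'])
go([.5714,.2151,.0715],ori(67.5))
f=grab('side','side6');p=cloud(f).reshape(-1,3);c=f['frame'].reshape(-1,3).astype(int);k=box(p,.45,.75,.15,.42,.06,.2);k&=(c[:,0]>c[:,2]*1.5)
q=p[k]
for a in np.arange(.2,.4,.02):
    w=q[(q[:,1]>a)&(q[:,1]<a+.02)]
    if len(w): print(a.round(2),w[:,2].max().round(4),w[:,2].min().round(4))
"
```

```text
0.006527804393767395
at [0.5765 0.2063 0.0765] turn [ 0.08  0.11 -0.08] shift after turn [8.1 6.2 5. ] before turn [8.1 6.2 5. ] dist 0.0114
 yaw y-axis 67.42 z [ 2.3e-03  6.0e-04 -1.0e+00]
0.2 0.1902 0.0602
0.22 0.11 0.0643
0.24 0.1086 0.0668
0.26 0.1085 0.0602
0.28 0.1064 0.0615
0.3 0.1074 0.0601
0.32 0.106 0.0602
0.34 0.106 0.0609
```

Request:
arm_command([
  {"fingers": -1, "x": 0, "y": 0, "z": 0.002, "ax": 0, "ay": 0, "az": 0},
  {"fingers": -1, "x": 0, "y": 0, "z": 0.002, "ax": 0, "ay": 0, "az": 0},
  {"fingers": -1, "x": 0, "y": 0, "z": 0, "ax": 0, "ay": 0, "az": 0},
  {"fingers": -0.7, "x": 0, "y": 0, "z": 0, "ax": 0, "ay": 0, "az": 0},
  {"fingers": -0.6, "x": 0, "y": 0, "z": 0, "ax": 0, "ay": 0, "az": 0},
  {"fingers": -0.4, "x": 0, "y": 0, "z": 0, "ax": 0, "ay": 0, "az": 0},
  {"fingers": -0.2, "x": 0, "y": 0, "z": 0, "ax": 0, "ay": 0, "az": 0},
  {"fingers": 0, "x": 0, "y": 0, "z": 0, "ax": 0, "ay": 0, "az": 0},
])

```text
clock: 9.92
tcp_pos: [0.5753, 0.2075, 0.0704]
orientation: [0.612, 3.081, 0.001]
contact_force: [-1.0, -0.7, -0.2]
grip_width: 0.0424
gripper_force: 0.0
```

Request:
arm_command([
  {"fingers": 0, "x": 0, "y": 0, "z": -0.02, "ax": 0, "ay": 0, "az": 0},
  {"fingers": 0, "x": 0, "y": 0, "z": -0.03, "ax": 0, "ay": 0, "az": 0},
  {"fingers": 0, "x": 0, "y": 0, "z": -0.03, "ax": 0, "ay": 0, "az": 0},
  {"fingers": -1, "x": 0, "y": -0.01, "z": 0, "ax": 0, "ay": 0, "az": 0},
  {"fingers": -1, "x": 0, "y": 0, "z": 0, "ax": 0, "ay": 0, "az": 0},
  {"fingers": -1, "x": 0, "y": 0, "z": 0, "ax": 0, "ay": 0, "az": 0},
])

```text
clock: 10.42
tcp_pos: [0.5711, 0.1974, 0.1501]
orientation: [-0.614, -3.081, 0.0]
contact_force: [-0.1, -0.0, -0.3]
grip_width: 0.0073
gripper_force: 0.0
```

```bash
python3 -c "
from h import *
for n in('scene','side'):
    f=grab(n,n+'7');p=cloud(f).reshape(-1,3);c=f['frame'].reshape(-1,3).astype(int)
    k=box(p,.48,.75,.17,.42,.095,.115)&(c[:,0]>c[:,2]*1.5);q=p[k];print('bowl',k.sum(),circ(q),np.percentile(q[:,2],[5,50,95]).round(4))
    q=q[np.abs(np.hypot(*(q[:,:2]-circ(q)[:2]).T)-.0795)<.006];A=np.c_[q[:,:2]-q[:,:2].mean(0),np.ones(len(q))];print('tilt',np.linalg.lstsq(A,q[:,2],rcond=None)[0])
    # tare button
    k=box(p,.45,.5,.2,.26,.0295,.045);print('tare',k.sum(),p[k].mean(0).round(4))
go()
f=load('side7');cv2.imwrite('pics/c7.png',cv2.resize(f['frame'][120:290,180:400],None,fx=3,fy=3)[:,:,::-1])
"
```

```text
bowl 486 [0.61256217 0.27483894 0.07956334] [0.0955 0.0986 0.1012]
tilt [ 0.00138962 -0.00116094  0.09853412]
tare 66 [0.4764 0.2302 0.0324]
bowl 519 [0.60750844 0.27192974 0.07925327] [0.0958 0.1013 0.1049]
tilt [-0.00111156 -0.00059506  0.10093674]
tare 169 [0.4746 0.2289 0.033 ]
at [0.5706 0.198  0.1492] turn [0. 0. 0.]  yaw y-axis 67.51 z [-2.e-03 -6.e-04 -1.e+00]
```

View pics/c7.png

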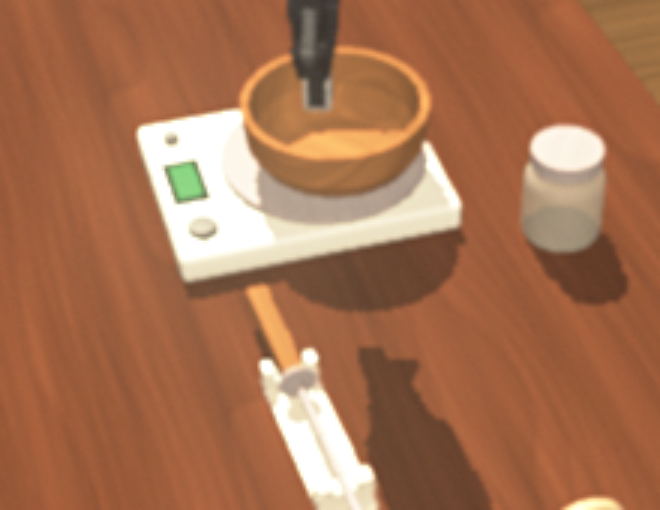

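The bowl stands level on the pan, with its foot well inside. Next is the tare button at about (0.4755, 0.2295), turning the tool so the gripper's body clears the rim.

Request:
arm_command([
  {"fingers": -1, "x": 0, "y": 0, "z": 0, "ax": 0, "ay": 0, "az": 7.1},
  {"fingers": -1, "x": 0, "y": 0, "z": 0, "ax": 0, "ay": 0, "az": 7.1},
  {"fingers": -1, "x": 0, "y": 0, "z": 0, "ax": 0, "ay": 0, "az": 7.1},
  {"fingers": -1, "x": 0, "y": 0, "z": 0, "ax": 0, "ay": 0, "az": 7.1},
  {"fingers": -1, "x": 0, "y": 0, "z": 0, "ax": 0, "ay": 0, "az": 7.1},
  {"fingers": -1, "x": 0, "y": 0, "z": 0, "ax": 0, "ay": 0, "az": 7.1},
  {"fingers": -1, "x": 0, "y": 0, "z": 0, "ax": 0, "ay": 0, "az": 7.1},
  {"fingers": -1, "x": 0, "y": 0, "z": 0, "ax": 0, "ay": 0, "az": 0},
  {"fingers": -1, "x": 0, "y": 0, "z": 0, "ax": 0, "ay": 0, "az": 0},
])

```text
clock: 11.27
tcp_pos: [0.5709, 0.1981, 0.1493]
orientation: [-1.845, -2.542, 0.003]
contact_force: [-0.2, 0.1, -0.3]
grip_width: -0.0001
gripper_force: 0.0
```

```bash
python3 -c "
from h import *
go([.473,.229,.06],ori(18))"
```

```text
at [0.5709 0.1981 0.1493] turn [-0.1   0.04  0.04] shift after turn [ 59.6 -83.5  89.3] before turn [ 59.7 -83.3  89.4] dist 0.136
 yaw y-axis 18.04 z [-0.0015 -0.0012 -1.    ]
```

Request:
arm_command([
  {"fingers": -1, "x": 0.015, "y": -0.021, "z": 0, "ax": 0, "ay": 0, "az": 0},
  {"fingers": -1, "x": 0.015, "y": -0.021, "z": 0, "ax": 0, "ay": 0, "az": 0},
  {"fingers": -1, "x": 0.015, "y": -0.021, "z": 0, "ax": 0, "ay": 0, "az": 0},
  {"fingers": -1, "x": 0.0145, "y": -0.0205, "z": 0, "ax": 0, "ay": 0, "az": 0},
  {"fingers": -1, "x": 0, "y": 0, "z": 0.03, "ax": 0, "ay": 0, "az": 0},
  {"fingers": -1, "x": 0, "y": 0, "z": 0.03, "ax": 0, "ay": 0, "az": 0},
  {"fingers": -1, "x": 0, "y": 0, "z": 0.029, "ax": 0, "ay": 0, "az": 0},
  {"fingers": -1, "x": 0, "y": 0, "z": 0, "ax": 0, "ay": 0, "az": 0},
  {"fingers": -1, "x": 0, "y": 0, "z": 0, "ax": 0, "ay": 0, "az": 0},
])

```text
clock: 12.02
tcp_pos: [0.4727, 0.2282, 0.0604]
orientation: [-1.848, -2.539, 0.006]
contact_force: [0.2, -0.6, 0.2]
grip_width: -0.0
gripper_force: 0.0
```

```bash
python3 -c "
from h import *
go([.4745,.229,.04],ori(18))
f=grab('scene');g=grab('side')
a=[cv2.resize(x['frame'][b:b+110,c:c+120],None,fx=3.3,fy=3.3) for x,b,c in((f,110,310),(g,130,200))];cv2.imwrite('pics/c8.png',np.hstack(a)[:,:,::-1])"
```

```text
at [0.4727 0.2282 0.0604] turn [-0.2   0.06 -0.08] shift after turn [ 0.2  1.9 20.4] before turn [ 0.2  2.  20.4] dist 0.0205
 yaw y-axis 17.92 z [-0.003  -0.0022 -1.    ]
```

View pics/c8.png

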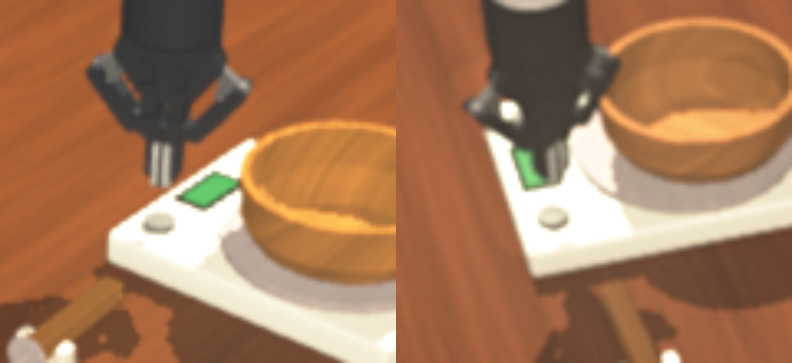

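In both views the fingertips are about 28 mm above the tare button, but the left knuckle points at the bowl's rim. I'm turning the jaws by 90° before pressing.

Request:
arm_command([
  {"fingers": -1, "x": 0, "y": 0, "z": -0.01, "ax": 0, "ay": 0, "az": -7.1},
  {"fingers": -1, "x": 0, "y": 0, "z": 0, "ax": 0, "ay": 0, "az": -7.1},
  {"fingers": -1, "x": 0, "y": 0, "z": 0, "ax": 0, "ay": 0, "az": -7.1},
  {"fingers": -1, "x": 0, "y": 0, "z": 0, "ax": 0, "ay": 0, "az": -7.1},
  {"fingers": -1, "x": 0, "y": 0, "z": 0, "ax": 0, "ay": 0, "az": -7.1},
  {"fingers": -1, "x": 0, "y": 0, "z": 0, "ax": 0, "ay": 0, "az": -7.1},
  {"fingers": -1, "x": 0, "y": 0, "z": 0, "ax": 0, "ay": 0, "az": -7.1},
  {"fingers": -1, "x": 0, "y": 0, "z": 0, "ax": 0, "ay": 0, "az": -7.1},
  {"fingers": -1, "x": 0, "y": 0, "z": 0, "ax": 0, "ay": 0, "az": -7.1},
  {"fingers": -1, "x": 0, "y": 0, "z": 0, "ax": 0, "ay": 0, "az": -7.1},
])

```text
clock: 12.95
tcp_pos: [0.4753, 0.2293, 0.0736]
orientation: [0.023, 3.138, 0.002]
contact_force: [0.3, -0.4, 0.6]
grip_width: 0.0001
gripper_force: 0.0
```

Request:
arm_command([
  {"fingers": -1, "x": 0, "y": 0, "z": 0, "ax": 0, "ay": 0, "az": -7.1},
  {"fingers": -1, "x": 0, "y": 0, "z": 0, "ax": 0, "ay": 0, "az": -7.1},
  {"fingers": -1, "x": 0, "y": 0, "z": 0, "ax": 0, "ay": 0, "az": -5},
  {"fingers": -1, "x": 0, "y": 0, "z": 0, "ax": 0, "ay": 0, "az": 0},
  {"fingers": -1, "x": 0, "y": 0, "z": 0, "ax": 0, "ay": 0, "az": 0},
])

```text
clock: 13.37
tcp_pos: [0.475, 0.2291, 0.073]
orientation: [-0.486, 3.101, 0.001]
contact_force: [-0.1, 0.2, -0.8]
grip_width: -0.0001
gripper_force: 0.0
```

```bash
python3 -c "
from h import *
go([.473,.2285,.04],ori(108));print(r.get_obs()['joints'].round(2))"
```

```text
at [0.475  0.2291 0.073 ] turn [ 0.02  0.16 -0.18] shift after turn [ 2.1  0.  33. ] before turn [ 2.2  0.  32.9] dist 0.033
 yaw y-axis 107.82 z [ 0.0026  0.0011 -1.    ]
[-0.53  0.44 -0.04  2.03  0.03  0.67  1.29]
```

Request:
arm_command([
  {"fingers": -1, "x": 0.002, "y": 0, "z": 0.015, "ax": 0, "ay": 0, "az": 0},
  {"fingers": -1, "x": 0, "y": 0, "z": 0.012, "ax": 0, "ay": 0, "az": 0},
  {"fingers": -1, "x": 0, "y": 0, "z": 0.006, "ax": 0, "ay": 0, "az": 0},
  {"fingers": -1, "x": 0, "y": 0, "z": 0.003, "ax": 0, "ay": 0, "az": 0},
  {"fingers": -1, "x": 0, "y": 0, "z": 0.002, "ax": 0, "ay": 0, "az": 0},
  {"fingers": -1, "x": 0, "y": 0, "z": 0, "ax": 0, "ay": 0, "az": 0},
  {"fingers": -1, "x": 0, "y": 0, "z": 0, "ax": 0, "ay": 0, "az": 0},
])

```text
clock: 13.95
tcp_pos: [0.4722, 0.2286, 0.0338]
orientation: [-0.491, 3.102, 0.0]
contact_force: [-0.6, -0.2, -0.2]
grip_width: -0.0003
gripper_force: 0.0
```

Request:
arm_command([
  {"fingers": -1, "x": 0, "y": 0, "z": 0.001, "ax": 0, "ay": 0, "az": 0},
  {"fingers": -1, "x": 0, "y": 0, "z": 0.001, "ax": 0, "ay": 0, "az": 0},
  {"fingers": -1, "x": 0, "y": 0, "z": 0.001, "ax": 0, "ay": 0, "az": 0},
  {"fingers": -1, "x": 0, "y": 0, "z": 0, "ax": 0, "ay": 0, "az": 0},
])

```text
clock: 14.28
tcp_pos: [0.4718, 0.2283, 0.0303]
orientation: [0.491, -3.103, 0.0]
contact_force: [-0.1, 0.4, 1.2]
grip_width: 0.0002
gripper_force: 0.0
```

Request:
arm_command([
  {"fingers": -1, "x": 0, "y": 0, "z": 0.001, "ax": 0, "ay": 0, "az": 0},
  {"fingers": -1, "x": 0, "y": 0, "z": 0.001, "ax": 0, "ay": 0, "az": 0},
  {"fingers": -1, "x": 0, "y": 0, "z": 0.001, "ax": 0, "ay": 0, "az": 0},
  {"fingers": -1, "x": 0, "y": 0, "z": 0, "ax": 0, "ay": 0, "az": 0},
])

```text
clock: 14.62
tcp_pos: [0.4718, 0.2283, 0.0272]
orientation: [0.491, -3.103, 0.0]
contact_force: [0.3, 0.3, 1.2]
grip_width: -0.0
gripper_force: 0.5
```

Request:
arm_command([
  {"fingers": -1, "x": 0, "y": 0, "z": 0.001, "ax": 0, "ay": 0, "az": 0},
  {"fingers": -1, "x": 0, "y": 0, "z": 0.001, "ax": 0, "ay": 0, "az": 0},
  {"fingers": -1, "x": 0, "y": 0, "z": 0, "ax": 0, "ay": 0, "az": 0},
])

```text
clock: 14.87
tcp_pos: [0.4718, 0.2283, 0.0253]
orientation: [-0.491, 3.103, -0.0]
contact_force: [-1.0, -0.5, 2.9]
grip_width: -0.0
gripper_force: 1.0
```

Request:
arm_command([
  {"fingers": -1, "x": 0, "y": 0, "z": 0.001, "ax": 0, "ay": 0, "az": 0},
  {"fingers": -1, "x": 0, "y": 0, "z": 0.001, "ax": 0, "ay": 0, "az": 0},
  {"fingers": -1, "x": 0, "y": 0, "z": 0, "ax": 0, "ay": 0, "az": 0},
])

```text
clock: 15.12
tcp_pos: [0.4719, 0.2284, 0.0233]
orientation: [-0.491, 3.103, 0.0]
contact_force: [-0.8, 0.4, 3.1]
grip_width: -0.0
gripper_force: 1.6
```

Request:
arm_command([
  {"fingers": -1, "x": 0, "y": 0, "z": 0.001, "ax": 0, "ay": 0, "az": 0},
  {"fingers": -1, "x": 0, "y": 0, "z": 0.001, "ax": 0, "ay": 0, "az": 0},
  {"fingers": -1, "x": 0, "y": 0, "z": 0, "ax": 0, "ay": 0, "az": 0},
])

```text
clock: 15.37
tcp_pos: [0.4719, 0.2284, 0.0221]
orientation: [-0.491, 3.103, -0.0]
contact_force: [-4.0, -1.4, 11.8]
grip_width: 0.0
gripper_force: 5.6
```

```bash
python3 -c "
from h import *
g=grab('side','side9');f=grab('scene','scene9')
a=[cv2.resize(x['frame'][b:b+75,c:c+80],None,fx=5,fy=5) for x,b,c in((f,145,330),(g,150,215))];cv2.imwrite('pics/c9.png',np.hstack(a)[:,:,::-1]);print(r.get_obs()['contact_force'])"
```

```text
[-2.2849202  -1.78709288 11.27936668]
```

View pics/c9.png

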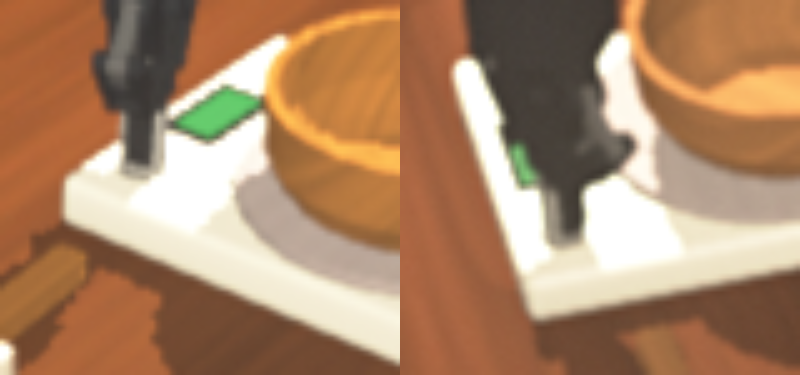

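The fingers press the tare button to its stop, at 11 N. I'm lifting off and turning the jaws across the skewer's handle.

Request:
arm_command([
  {"fingers": -1, "x": 0, "y": 0, "z": -0.01, "ax": 0, "ay": 0, "az": 0},
  {"fingers": -1, "x": 0, "y": 0, "z": -0.03, "ax": 0, "ay": 0, "az": 0},
  {"fingers": -1, "x": 0, "y": 0, "z": -0.04, "ax": 0, "ay": 0, "az": 0},
  {"fingers": -1, "x": 0, "y": 0, "z": -0.04, "ax": 0, "ay": 0, "az": 7.1},
  {"fingers": -1, "x": 0, "y": 0, "z": 0, "ax": 0, "ay": 0, "az": 7.1},
  {"fingers": -1, "x": 0, "y": 0, "z": 0, "ax": 0, "ay": 0, "az": 7.1},
  {"fingers": -1, "x": 0, "y": 0, "z": 0, "ax": 0, "ay": 0, "az": 7.1},
  {"fingers": -1, "x": 0, "y": 0, "z": 0, "ax": 0, "ay": 0, "az": 7.1},
  {"fingers": -1, "x": 0, "y": 0, "z": 0, "ax": 0, "ay": 0, "az": 7.1},
  {"fingers": -1, "x": 0, "y": 0, "z": 0, "ax": 0, "ay": 0, "az": 7.1},
])

```text
clock: 16.3
tcp_pos: [0.4717, 0.2283, 0.1416]
orientation: [-0.867, -3.019, -0.0]
contact_force: [-0.8, -1.0, 0.6]
grip_width: -0.0001
gripper_force: 0.0
```

Request:
arm_command([
  {"fingers": 1, "x": 0, "y": 0, "z": 0, "ax": 0, "ay": 0, "az": 7.1},
  {"fingers": 1, "x": 0, "y": 0, "z": 0, "ax": 0, "ay": 0, "az": 7.1},
  {"fingers": 1, "x": 0, "y": 0, "z": 0, "ax": 0, "ay": 0, "az": 7.1},
  {"fingers": 1, "x": 0, "y": 0, "z": 0, "ax": 0, "ay": 0, "az": 7.1},
  {"fingers": 1, "x": 0, "y": 0, "z": 0, "ax": 0, "ay": 0, "az": 7.1},
  {"fingers": 1, "x": 0, "y": 0, "z": 0, "ax": 0, "ay": 0, "az": 7.1},
  {"fingers": 1, "x": 0, "y": 0, "z": 0, "ax": 0, "ay": 0, "az": 7.1},
  {"fingers": 1, "x": 0, "y": 0, "z": 0, "ax": 0, "ay": 0, "az": 7.1},
  {"fingers": 1, "x": 0, "y": 0, "z": 0, "ax": 0, "ay": 0, "az": 1.5},
  {"fingers": 1, "x": 0, "y": 0, "z": 0, "ax": 0, "ay": 0, "az": 0},
])

```text
clock: 17.13
tcp_pos: [0.4716, 0.2285, 0.1414]
orientation: [-2.219, -2.223, 0.0]
contact_force: [-0.4, -0.4, 0.5]
grip_width: 0.0851
gripper_force: 0.0
```

```bash
python3 -c "
from h import *
go([.4975,.082,.08],ori(0))
for n in('scene','side'):
    f=grab(n,n+'10');p=cloud(f).reshape(-1,3)
    k=box(p,.45,.55,.06,.16,.02,.045);q=p[k];print('handle',len(q),q.mean(0).round(4),np.polyfit(q[:,1],q[:,0],1),q[:,1].max(),np.median(q[:,2]))
    k=box(p,.47,.53,-.16,-.095,.015,.045);q=p[k];print('tip',len(q),q.mean(0).round(4),q[:,1].min())
    c=f['frame'].reshape(-1,3).astype(int);k=box(p,.48,.75,.17,.42,.095,.115)&(c[:,0]>c[:,2]*1.5);print('bowl',circ(p[k]))
"
```

```text
at [0.4716 0.2285 0.1414] turn [-0.01  0.01  0.1 ] shift after turn [-146.5   25.9   61.4] before turn [-146.5   25.6   61.4] dist 0.1609
 yaw y-axis 0.1 z [-1.e-04 -1.e-04 -1.e+00]
handle 194 [0.4998 0.0981 0.0307] [-0.00557305  0.50030762] 0.14066048257356678 0.03196008626103858
tip 36 [ 0.5011 -0.1098  0.0262] -0.12545517823323704
bowl [0.61269664 0.27474685 0.07942167]
handle 173 [0.4917 0.0968 0.035 ] [-0.01330426  0.49297966] 0.13546045428488696 0.035833752714267364
tip 57 [ 0.4962 -0.1052  0.0277] -0.12663402836133286
bowl [0.60762977 0.2717157  0.07913846]
```

Request:
arm_command([
  {"fingers": 1, "x": -0.0365, "y": 0.0065, "z": 0.0, "ax": 0, "ay": 0, "az": 0},
  {"fingers": 1, "x": -0.0365, "y": 0.0065, "z": 0.0, "ax": 0, "ay": 0, "az": 0},
  {"fingers": 1, "x": -0.0365, "y": 0.0065, "z": 0.0, "ax": 0, "ay": 0, "az": 0},
  {"fingers": 1, "x": -0.037, "y": 0.0065, "z": 0.0, "ax": 0, "ay": 0, "az": 0},
  {"fingers": 1, "x": 0, "y": 0, "z": 0.03, "ax": 0, "ay": 0, "az": 0},
  {"fingers": 1, "x": 0, "y": 0, "z": 0.03, "ax": 0, "ay": 0, "az": 0},
  {"fingers": 1, "x": 0, "y": 0, "z": 0.02, "ax": 0, "ay": 0, "az": 0},
  {"fingers": 1, "x": 0, "y": 0, "z": 0.0, "ax": 0, "ay": 0, "az": 0},
  {"fingers": 1, "x": 0, "y": 0, "z": 0.0, "ax": 0, "ay": 0, "az": 0},
])

```text
clock: 17.98
tcp_pos: [0.4972, 0.0815, 0.061]
orientation: [-2.219, -2.222, 0.003]
contact_force: [-0.5, 1.0, 0.6]
grip_width: 0.0853
gripper_force: 0.0
```

```bash
python3 -c "
from h import *
go([.4975,.082,.002],ori(0))"
```

```text
at [0.4972 0.0815 0.061 ] turn [-0.12  0.04  0.06] shift after turn [ 0.5  0.3 59. ] before turn [ 0.5  0.5 59. ] dist 0.059
 yaw y-axis 0.06 z [-2.2e-03 -7.0e-04 -1.0e+00]
```

Request:
arm_command([
  {"fingers": 1, "x": 0, "y": 0, "z": 0.025, "ax": 0, "ay": 0, "az": 0},
  {"fingers": 1, "x": 0, "y": 0, "z": 0.02, "ax": 0, "ay": 0, "az": 0},
  {"fingers": 1, "x": 0, "y": 0, "z": 0.01, "ax": 0, "ay": 0, "az": 0},
  {"fingers": 1, "x": 0, "y": 0, "z": 0.003, "ax": 0, "ay": 0, "az": 0},
  {"fingers": 1, "x": 0, "y": 0, "z": 0, "ax": 0, "ay": 0, "az": 0},
  {"fingers": 1, "x": 0, "y": 0, "z": 0, "ax": 0, "ay": 0, "az": 0},
])

```text
clock: 18.48
tcp_pos: [0.4987, 0.0821, 0.0045]
orientation: [2.221, 2.221, 0.002]
contact_force: [-0.0, -0.3, -0.5]
grip_width: 0.0853
gripper_force: 0.0
```

Request:
arm_command([
  {"fingers": -0.3, "x": 0, "y": 0, "z": 0, "ax": 0, "ay": 0, "az": 0},
  {"fingers": -0.5, "x": 0, "y": 0, "z": 0, "ax": 0, "ay": 0, "az": 0},
  {"fingers": -0.6, "x": 0, "y": 0, "z": 0, "ax": 0, "ay": 0, "az": 0},
  {"fingers": -1, "x": 0, "y": 0, "z": 0, "ax": 0, "ay": 0, "az": 0},
  {"fingers": -1, "x": 0, "y": 0, "z": 0, "ax": 0, "ay": 0, "az": 0},
  {"fingers": -1, "x": 0, "y": 0, "z": 0, "ax": 0, "ay": 0, "az": 0},
  {"fingers": -1, "x": 0, "y": 0, "z": 0, "ax": 0, "ay": 0, "az": 0},
], grip_force=70)

```text
clock: 19.07
tcp_pos: [0.4978, 0.0819, 0.0036]
orientation: [-2.222, -2.221, -0.0]
contact_force: [-1.5, 0.9, 4.6]
grip_width: 0.0167
gripper_force: 69.7
```

The skewer is gripped. I'm lifting it and measuring the rod and ring centres with the same cameras.

Request:
arm_command([
  {"fingers": -1, "x": 0, "y": 0, "z": -0.005, "ax": 0, "ay": 0, "az": 0},
  {"fingers": -1, "x": 0, "y": 0, "z": -0.015, "ax": 0, "ay": 0, "az": 0},
  {"fingers": -1, "x": 0, "y": 0, "z": -0.03, "ax": 0, "ay": 0, "az": 0},
  {"fingers": -1, "x": 0, "y": 0, "z": -0.03, "ax": 0, "ay": 0, "az": 0},
  {"fingers": -1, "x": 0, "y": 0, "z": -0.02, "ax": 0, "ay": 0, "az": 0},
  {"fingers": -1, "x": 0, "y": 0, "z": 0, "ax": 0, "ay": 0, "az": 0},
  {"fingers": -1, "x": 0, "y": 0, "z": 0, "ax": 0, "ay": 0, "az": 0},
])

```text
clock: 19.65
tcp_pos: [0.4984, 0.0822, 0.1043]
orientation: [2.221, 2.221, 0.004]
contact_force: [-1.0, 0.7, -0.5]
grip_width: 0.0167
gripper_force: 69.0
```

```bash
cat >> h.py <<'E'
def ringfit(p):
    """per ring: circle centre (x,z) and y from the points of one ring standing on edge"""
    out=[]
    for a,b in((.5,.596),(.596,.7)):
        for s in(-.265,-.242,-.219):
            k=box(p,a,b,s-.010,s+.010,.045,.1);q=p[k]
            if len(q)<60: continue
            # outer edge: for each x bin take top z
            e=[q[(q[:,0]>=t)&(q[:,0]<t+.004)] for t in np.arange(a,b,.004)]
            e=np.array([w[np.argmax(w[:,2])] for w in e if len(w)>1])
            e=e[e[:,2]>.06]
            s_=least_squares(lambda c:np.hypot(e[:,0]-c[0],e[:,2]-c[1])-.0315,[(a+b)/2,.059],loss='soft_l1',f_scale=.001)
            out.append((len(q),*s_.x.round(4),np.median(q[:,1]).round(4)))
    return out
def rod(p,x0,x1,y0,y1,z0,z1):
    q=p[box(p,x0,x1,y0,y1,z0,z1)]
    return len(q),np.polyfit(q[:,1],q[:,0],1).round(4),np.polyfit(q[:,1],q[:,2],1).round(4),q[:,1].min().round(4),q[:,1].max().round(4)
E
python3 -c "
from h import *
go();print(r.get_obs()['grip_width'])
for n in('scene','side'):
    f=grab(n,n+'11');p=cloud(f).reshape(-1,3)
    print(n,rod(p,.47,.53,-.15,.01,.09,.16));
    for t in ringfit(p):print(t)
"
```

```text
at [0.4984 0.0822 0.1043] turn [0. 0. 0.]  yaw y-axis 0.01 z [ 0.0023  0.0011 -1.    ]
0.016663672810353847
scene (160, array([0.0209, 0.5018]), array([0.0076, 0.1269]), np.float64(-0.125), np.float64(0.0087))
(418, np.float64(0.5565), np.float64(0.0589), np.float64(-0.2608))
(276, np.float64(0.5571), np.float64(0.0587), np.float64(-0.2389))
(267, np.float64(0.5579), np.float64(0.0581), np.float64(-0.2168))
(479, np.float64(0.6367), np.float64(0.0587), np.float64(-0.2633))
(431, np.float64(0.6381), np.float64(0.0585), np.float64(-0.2192))
side (148, array([0.0147, 0.4958]), array([0.0056, 0.1296]), np.float64(-0.1285), np.float64(0.0092))
(447, np.float64(0.5519), np.float64(0.062), np.float64(-0.2632))
(268, np.float64(0.5525), np.float64(0.0621), np.float64(-0.2406))
(260, np.float64(0.5533), np.float64(0.0619), np.float64(-0.2185))
(417, np.float64(0.6321), np.float64(0.0623), np.float64(-0.2654))
(389, np.float64(0.633), np.float64(0.0624), np.float64(-0.2214))
```

The ring centres fit at z≈0.06 and the row slope is 0.031. Moving the tip in front of the near row.

Request:
arm_command([
  {"fingers": -1, "x": -0.01, "y": 0.015, "z": 0, "ax": 0, "ay": 0, "az": 0.8},
  {"fingers": -1, "x": -0.01, "y": 0.02, "z": 0, "ax": 0, "ay": 0, "az": 0},
  {"fingers": -1, "x": -0.01, "y": 0.017, "z": 0, "ax": 0, "ay": 0, "az": 0},
  {"fingers": -1, "x": -0.01, "y": 0.012, "z": 0.01, "ax": 0, "ay": 0, "az": 0},
  {"fingers": -1, "x": 0, "y": 0, "z": 0.02, "ax": 0, "ay": 0, "az": 0},
  {"fingers": -1, "x": 0, "y": 0, "z": 0.02, "ax": 0, "ay": 0, "az": 0},
  {"fingers": -1, "x": 0, "y": 0, "z": 0.015, "ax": 0, "ay": 0, "az": 0},
  {"fingers": -1, "x": 0, "y": 0, "z": 0, "ax": 0, "ay": 0, "az": 0},
  {"fingers": -1, "x": 0, "y": 0, "z": 0, "ax": 0, "ay": 0, "az": 0},
])

```text
clock: 20.5
tcp_pos: [0.5598, 0.0408, 0.0366]
orientation: [-2.236, -2.204, 0.006]
contact_force: [0.4, 0.8, -0.6]
grip_width: 0.017
gripper_force: 68.8
```

```bash
python3 -c "
from h import *
go();print(r.get_obs()['grip_width'])
for n in('scene','side'):
    f=grab(n,n+'12');p=cloud(f).reshape(-1,3)
    m=rod(p,.53,.59,-.19,-.04,.045,.085);print(n,m)
    print('rod x at -.16',np.polyval(m[1],-.16),'z',np.polyval(m[2],-.16),'extrap x at -.24 (row slope .031)',np.polyval(m[1],-.16)-.08*.031)
"
```

```text
at [0.5598 0.0408 0.0366] turn [0. 0. 0.]  yaw y-axis -0.82 z [-0.0042 -0.001  -1.    ]
0.016988339335108748
scene (153, array([0.0312, 0.563 ]), array([0.0033, 0.0594]), np.float64(-0.1666), np.float64(-0.0404))
rod x at -.16 0.558008 z 0.058872 extrap x at -.24 (row slope .031) 0.5555279999999999
side (140, array([0.0281, 0.5592]), array([0.0015, 0.064 ]), np.float64(-0.1686), np.float64(-0.0437))
rod x at -.16 0.5547040000000001 z 0.06376 extrap x at -.24 (row slope .031) 0.552224
```

Request:
arm_command([
  {"fingers": -1, "x": -0.01, "y": 0.001, "z": -0.001, "ax": 0, "ay": 0, "az": 0},
  {"fingers": -1, "x": -0.016, "y": -0.0003, "z": 0, "ax": 0, "ay": 0, "az": 0},
  {"fingers": -1, "x": -0.016, "y": -0.0003, "z": 0, "ax": 0, "ay": 0, "az": 0},
  {"fingers": -1, "x": -0.016, "y": -0.0003, "z": 0, "ax": 0, "ay": 0, "az": 0},
  {"fingers": -1, "x": -0.016, "y": -0.0003, "z": 0, "ax": 0, "ay": 0, "az": 0},
  {"fingers": -1, "x": 0, "y": 0, "z": 0, "ax": 0, "ay": 0, "az": 0},
])

```text
clock: 21.1
tcp_pos: [0.5604, -0.038, 0.0408]
orientation: [2.241, 2.198, -0.0]
contact_force: [-0.2, -1.0, -1.3]
grip_width: 0.0167
gripper_force: 68.8
```

Request:
arm_command([
  {"fingers": -1, "x": -0.014, "y": -0.0003, "z": 0, "ax": 0, "ay": 0, "az": 0},
  {"fingers": -1, "x": -0.014, "y": -0.0003, "z": 0, "ax": 0, "ay": 0, "az": 0},
  {"fingers": -1, "x": -0.014, "y": -0.0003, "z": 0, "ax": 0, "ay": 0, "az": 0},
  {"fingers": -1, "x": -0.014, "y": -0.0003, "z": 0, "ax": 0, "ay": 0, "az": 0},
  {"fingers": -1, "x": -0.014, "y": -0.0003, "z": 0, "ax": 0, "ay": 0, "az": 0},
  {"fingers": -1, "x": 0, "y": 0, "z": 0, "ax": 0, "ay": 0, "az": 0},
  {"fingers": -1, "x": 0, "y": 0, "z": 0, "ax": 0, "ay": 0, "az": 0},
])

```text
clock: 21.68
tcp_pos: [0.558, -0.1033, 0.04]
orientation: [2.238, 2.203, 0.001]
contact_force: [-0.1, 0.5, -0.6]
grip_width: 0.0168
gripper_force: 68.8
```

```bash
python3 -c "
from h import *
go();print(r.get_obs()['grip_width'])
for n in('scene','side'):
    f=grab(n,n+'13');p=cloud(f).reshape(-1,3)
    print(n,rod(p,.54,.58,-.207,-.165,.045,.075),'beyond',rod(p,.54,.58,-.33,-.273,.05,.075))
    for t in ringfit(p):print(t)
"
```

```text
at [ 0.558  -0.1033  0.04  ] turn [0. 0. 0.]  yaw y-axis -0.9 z [ 0.0011  0.     -1.    ]
0.016832154144360935
scene (37, array([-0.1285,  0.5374]), array([0.0096, 0.064 ]), np.float64(-0.1995), np.float64(-0.1655)) beyond (60, array([0.1284, 0.5938]), array([-0.0472,  0.0477]), np.float64(-0.3113), np.float64(-0.273))
(428, np.float64(0.5568), np.float64(0.0591), np.float64(-0.261))
(276, np.float64(0.5576), np.float64(0.0585), np.float64(-0.2386))
(267, np.float64(0.5582), np.float64(0.0583), np.float64(-0.2168))
(475, np.float64(0.6358), np.float64(0.0587), np.float64(-0.2634))
(431, np.float64(0.6379), np.float64(0.0584), np.float64(-0.2191))
side (34, array([-0.0012,  0.5553]), array([0.0063, 0.0666]), np.float64(-0.1907), np.float64(-0.1663)) beyond (70, array([0.4843, 0.6967]), array([-0.1572,  0.0183]), np.float64(-0.3097), np.float64(-0.2732))
(451, np.float64(0.552), np.float64(0.0619), np.float64(-0.2632))
(265, np.float64(0.5533), np.float64(0.0619), np.float64(-0.2404))
(257, np.float64(0.5536), np.float64(0.0617), np.float64(-0.2186))
(421, np.float64(0.6316), np.float64(0.062), np.float64(-0.2655))
(392, np.float64(0.6331), np.float64(0.0621), np.float64(-0.2212))
```

All three rings are threaded and the tip reaches y≈−0.31. Lifting slowly with a firmer grip and the tip slightly up.

Request:
arm_command([
  {"fingers": -1, "x": 0, "y": 0, "z": 0, "ax": 0, "ay": 0, "az": 0},
  {"fingers": -1, "x": 0, "y": 0, "z": -0.005, "ax": 0, "ay": 0, "az": 0},
  {"fingers": -1, "x": 0, "y": 0, "z": -0.008, "ax": 0, "ay": -1, "az": 0},
  {"fingers": -1, "x": 0, "y": 0, "z": -0.01, "ax": 0, "ay": -2, "az": 0},
  {"fingers": -1, "x": 0, "y": 0, "z": -0.015, "ax": 0, "ay": -2, "az": 0},
  {"fingers": -1, "x": 0, "y": 0, "z": -0.015, "ax": 0, "ay": 0, "az": 0},
  {"fingers": -1, "x": 0, "y": 0, "z": -0.015, "ax": 0, "ay": 0, "az": 0},
  {"fingers": -1, "x": 0, "y": 0, "z": 0, "ax": 0, "ay": 0, "az": 0},
  {"fingers": -1, "x": 0, "y": 0, "z": 0, "ax": 0, "ay": 0, "az": 0},
], grip_force=110)

```text
clock: 22.53
tcp_pos: [0.5582, -0.0984, 0.1077]
orientation: [2.191, 2.162, -0.093]
contact_force: [0.6, 0.1, -2.7]
grip_width: 0.0162
gripper_force: 109.6
```

```bash
cat >> h.py <<'E'
def handle(p,x0,x1,y0,y1,z0,z1,c):
    k=box(p,x0,x1,y0,y1,z0,z1)&(c[:,0]>c[:,2]*1.6);q=p[k];return len(q),q.mean(0).round(4)
E
python3 -c "
from h import *
go();print(r.get_obs()['grip_width'])
for n in('scene','side'):
    f=grab(n,n+'14');p=cloud(f).reshape(-1,3)
    print(n,'rod beyond',rod(p,.53,.59,-.34,-.28,.1,.16),'near',rod(p,.54,.58,-.20,-.165,.1,.16))
    k=box(p,.51,.6,-.3,-.17,.06,.18);q=p[k];print(len(q),q.min(0),q.max(0));h,e=np.histogram(q[q[:,2]>.137,1],np.arange(-.3,-.17,.004));print(list(zip(e.round(3).tolist(),h.tolist())))
f=load('scene14');g=load('side14')
a=[cv2.resize(x['frame'][b:b+150,c:c+150],None,fx=2.6,fy=2.6) for x,b,c in((f,190,200),(g,230,280))];cv2.imwrite('pics/c14.png',np.hstack(a)[:,:,::-1])
"
```

```text
at [ 0.5582 -0.0984  0.1077] turn [0. 0. 0.]  yaw y-axis -0.75 z [ 3.000e-04 -8.650e-02 -9.962e-01]
0.016179177962903045
scene rod beyond (38, array([0.0282, 0.5646]), array([-0.0629,  0.127 ]), np.float64(-0.3034), np.float64(-0.2802)) near (27, array([0.0759, 0.5735]), array([-0.0099,  0.1347]), np.float64(-0.1823), np.float64(-0.1654))
1235 [ 0.52346474 -0.29928088  0.10183057] [ 0.59140546 -0.17098561  0.16653517]
[(-0.3, 7), (-0.296, 6), (-0.292, 8), (-0.288, 6), (-0.284, 8), (-0.28, 7), (-0.276, 6), (-0.272, 5), (-0.268, 5), (-0.264, 8), (-0.26, 26), (-0.256, 194), (-0.252, 61), (-0.248, 25), (-0.244, 1), (-0.24, 2), (-0.236, 71), (-0.232, 96), (-0.228, 38), (-0.224, 5), (-0.22, 0), (-0.216, 17), (-0.212, 118), (-0.208, 42), (-0.204, 24), (-0.2, 0), (-0.196, 0), (-0.192, 0), (-0.188, 0), (-0.184, 3), (-0.18, 3), (-0.176, 2)]
side rod beyond (42, array([0.0483, 0.5658]), array([-0.0233,  0.1414]), np.float64(-0.3044), np.float64(-0.2808)) near (22, array([0.0725, 0.5673]), array([-0.1472,  0.1134]), np.float64(-0.1853), np.float64(-0.1669))
1209 [ 0.5210649  -0.2995492   0.06006662] [ 0.58660168 -0.17071345  0.16759189]
[(-0.3, 8), (-0.296, 6), (-0.292, 7), (-0.288, 5), (-0.284, 9), (-0.28, 5), (-0.276, 7), (-0.272, 7), (-0.268, 3), (-0.264, 11), (-0.26, 149), (-0.256, 123), (-0.252, 47), (-0.248, 9), (-0.244, 0), (-0.24, 15), (-0.236, 155), (-0.232, 40), (-0.228, 33), (-0.224, 0), (-0.22, 0), (-0.216, 89), (-0.212, 95), (-0.208, 39), (-0.204, 2), (-0.2, 0), (-0.196, 0), (-0.192, 0), (-0.188, 2), (-0.184, 5), (-0.18, 4), (-0.176, 3)]
```

View pics/c14.png

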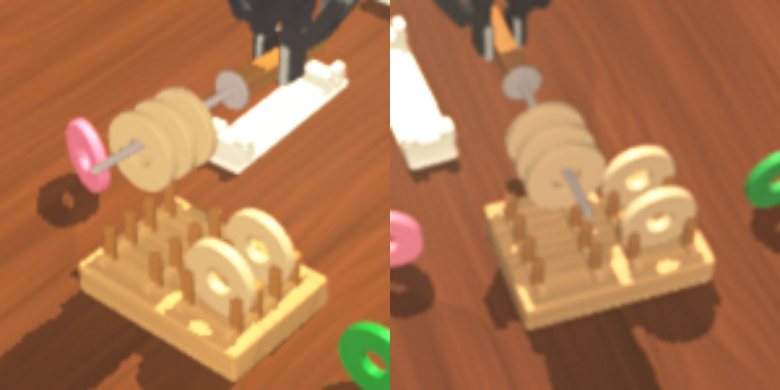

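All three rings hang on the rod. Lifting higher, then I'll compute the carry to the bowl.

Request:
arm_command([
  {"fingers": -1, "x": 0, "y": 0, "z": -0.01, "ax": 0, "ay": 0, "az": 0},
  {"fingers": -1, "x": 0, "y": 0, "z": -0.02, "ax": 0, "ay": 0, "az": 0},
  {"fingers": -1, "x": 0, "y": 0, "z": -0.025, "ax": 0, "ay": 0, "az": 0},
  {"fingers": -1, "x": 0, "y": 0, "z": -0.02, "ax": 0, "ay": 0, "az": 0},
  {"fingers": -1, "x": 0, "y": 0, "z": -0.01, "ax": 0, "ay": 0, "az": 0},
  {"fingers": -1, "x": 0, "y": 0, "z": 0, "ax": 0, "ay": 0, "az": 0},
])

```text
clock: 23.13
tcp_pos: [0.5591, -0.0919, 0.194]
orientation: [2.191, 2.16, -0.091]
contact_force: [0.6, -0.1, -1.9]
grip_width: 0.0157
gripper_force: 109.5
```

```bash
python3 -c "
from h import *
go([.6165,.4527,.18]);print(r.get_obs()['joints'].round(2))"
```

```text
at [ 0.5591 -0.0919  0.194 ] turn [0. 0. 0.] shift after turn [544.6  49.6 -33.2] before turn [544.6  49.6 -33.2] dist 0.5478
 yaw y-axis -0.81 z [ 0.0025 -0.0867 -0.9962]
[-0.4   0.35  0.51  1.89 -0.1   0.94  0.12]
```

Request:
arm_command([
  {"fingers": -1, "x": 0.005, "y": 0, "z": 0, "ax": 0, "ay": 0, "az": 0},
  {"fingers": -1, "x": 0.01, "y": 0.001, "z": -0.001, "ax": 0, "ay": 0, "az": 0},
  {"fingers": -1, "x": 0.015, "y": 0.002, "z": -0.001, "ax": 0, "ay": 0, "az": 0},
  {"fingers": -1, "x": 0.02, "y": 0.002, "z": -0.001, "ax": 0, "ay": 0, "az": 0},
  {"fingers": -1, "x": 0.025, "y": 0.002, "z": -0.001, "ax": 0, "ay": 0, "az": 0},
  {"fingers": -1, "x": 0.03, "y": 0.003, "z": -0.002, "ax": 0, "ay": 0, "az": 0},
  {"fingers": -1, "x": 0.03, "y": 0.003, "z": -0.002, "ax": 0, "ay": 0, "az": 0},
  {"fingers": -1, "x": 0.03, "y": 0.003, "z": -0.002, "ax": 0, "ay": 0, "az": 0},
  {"fingers": -1, "x": 0.03, "y": 0.003, "z": -0.002, "ax": 0, "ay": 0, "az": 0},
  {"fingers": -1, "x": 0.03, "y": 0.003, "z": -0.002, "ax": 0, "ay": 0, "az": 0},
])

```text
clock: 23.97
tcp_pos: [0.5817, 0.1357, 0.1844]
orientation: [2.192, 2.164, -0.1]
contact_force: [0.6, 0.8, -2.2]
grip_width: 0.0158
gripper_force: 109.4
```

Request:
arm_command([
  {"fingers": -1, "x": 0.03, "y": 0.003, "z": -0.002, "ax": 0, "ay": 0, "az": 0},
  {"fingers": -1, "x": 0.03, "y": 0.003, "z": -0.002, "ax": 0, "ay": 0, "az": 0},
  {"fingers": -1, "x": 0.03, "y": 0.003, "z": -0.002, "ax": 0, "ay": 0, "az": 0},
  {"fingers": -1, "x": 0.03, "y": 0.003, "z": -0.002, "ax": 0, "ay": 0, "az": 0},
  {"fingers": -1, "x": 0.03, "y": 0.003, "z": -0.002, "ax": 0, "ay": 0, "az": 0},
  {"fingers": -1, "x": 0.03, "y": 0.003, "z": -0.002, "ax": 0, "ay": 0, "az": 0},
  {"fingers": -1, "x": 0.03, "y": 0.003, "z": -0.002, "ax": 0, "ay": 0, "az": 0},
  {"fingers": -1, "x": 0.025, "y": 0.002, "z": -0.001, "ax": 0, "ay": 0, "az": 0},
  {"fingers": -1, "x": 0.015, "y": 0.001, "z": -0.001, "ax": 0, "ay": 0, "az": 0},
  {"fingers": -1, "x": 0.007, "y": 0, "z": 0, "ax": 0, "ay": 0, "az": 0},
])

```text
clock: 24.8
tcp_pos: [0.6082, 0.3948, 0.1768]
orientation: [2.189, 2.168, -0.099]
contact_force: [-0.7, 0.4, -3.0]
grip_width: 0.016
gripper_force: 109.4
```

Request:
arm_command([
  {"fingers": -1, "x": 0, "y": 0, "z": 0, "ax": 0, "ay": 0, "az": 0},
  {"fingers": -1, "x": 0, "y": 0, "z": 0, "ax": 0, "ay": 0, "az": 0},
])

```text
clock: 24.97
tcp_pos: [0.61, 0.3894, 0.1784]
orientation: [2.192, 2.161, -0.1]
contact_force: [0.3, -0.5, -2.6]
grip_width: 0.0159
gripper_force: 109.5
```

```bash
cat >> h.py <<'E'
def carried(n,x0=.54,x1=.68,y0=.18,y1=.42,z0=.11):
    """what hangs over the bowl: histogram along y of pale (clay) points"""
    f=grab(n,'car_'+n);p=cloud(f).reshape(-1,3);c=f['frame'].reshape(-1,3).astype(int)
    q=p[box(p,x0,x1,y0,y1,z0,.3)];h,e=np.histogram(q[:,1],np.arange(y0,y1,.006))
    print(n,len(q),[(round(a,3),int(b)) for a,b in zip(e,h) if b>15],'z',np.percentile(q[:,2],[1,99]).round(3) if len(q) else '')
    return p,c
E
python3 -c "
from h import *
go([.6165,.4527,.15]);print(r.get_obs()['joints'].round(2),r.get_obs()['grip_width'])
for n in('scene','side'):carried(n)
"
```

```text
at [0.61   0.3894 0.1784] turn [0. 0. 0.] shift after turn [65.7  5.7 22.6] before turn [65.7  5.7 22.6] dist 0.0697
 yaw y-axis -0.82 z [-0.0029 -0.0892 -0.996 ]
[-0.92  0.65  0.38  1.44 -0.17  1.15 -0.55] 0.015926068747144657
scene 2303 [(np.float64(0.228), 137), (np.float64(0.234), 282), (np.float64(0.24), 44), (np.float64(0.252), 78), (np.float64(0.258), 65), (np.float64(0.27), 25), (np.float64(0.276), 70), (np.float64(0.282), 42), (np.float64(0.33), 58), (np.float64(0.336), 32), (np.float64(0.372), 41), (np.float64(0.378), 301), (np.float64(0.384), 499), (np.float64(0.39), 275), (np.float64(0.396), 117), (np.float64(0.402), 86), (np.float64(0.408), 31)] z [0.179 0.298]
side 1925 [(np.float64(0.222), 30), (np.float64(0.228), 275), (np.float64(0.234), 113), (np.float64(0.246), 17), (np.float64(0.252), 76), (np.float64(0.258), 46), (np.float64(0.27), 34), (np.float64(0.276), 66), (np.float64(0.324), 17), (np.float64(0.33), 51), (np.float64(0.372), 125), (np.float64(0.378), 390), (np.float64(0.384), 339), (np.float64(0.39), 127), (np.float64(0.396), 66), (np.float64(0.402), 33)] z [0.183 0.299]
```

Request:
arm_command([
  {"fingers": -1, "x": 0.005, "y": 0.001, "z": 0.002, "ax": 0, "ay": 0, "az": 0},
  {"fingers": -1, "x": 0.01, "y": 0.001, "z": 0.004, "ax": 0, "ay": 0, "az": 0},
  {"fingers": -1, "x": 0.013, "y": 0.001, "z": 0.004, "ax": 0, "ay": 0, "az": 0},
  {"fingers": -1, "x": 0.015, "y": 0.001, "z": 0.004, "ax": 0, "ay": 0, "az": 0},
  {"fingers": -1, "x": 0.013, "y": 0.001, "z": 0.004, "ax": 0, "ay": 0, "az": 0},
  {"fingers": -1, "x": 0.009, "y": 0.001, "z": 0.004, "ax": 0, "ay": 0, "az": 0},
  {"fingers": -1, "x": 0.003, "y": 0, "z": 0, "ax": 0, "ay": 0, "az": 0},
  {"fingers": -1, "x": 0, "y": 0, "z": 0, "ax": 0, "ay": 0, "az": 0},
])

```text
clock: 25.73
tcp_pos: [0.6168, 0.4573, 0.1509]
orientation: [2.191, 2.164, -0.097]
contact_force: [0.0, -0.8, -1.9]
grip_width: 0.0158
gripper_force: 109.5
```

```bash
python3 -c "
from h import *
go([.6165,.4527,.15]);R_=R.from_rotvec(r.get_obs()['orientation']);print('tip',r.get_obs()['tcp_pos']+R_.apply([-.207,0,-.0224]))
for n in('scene','side'):
    p,c=carried(n);print(rod(p,.59,.63,.24,.268,.15,.23),rod(p,.59,.64,.35,.385,.15,.23))
"
```

```text
at [0.6168 0.4573 0.1509] turn [0. 0. 0.] shift after turn [-4.5 -0.2  1.2] before turn [-4.5 -0.2  1.2] dist 0.0047
 yaw y-axis -0.71 z [-0.0021 -0.0877 -0.9961]
tip [0.61431662 0.25304397 0.19132959]
scene 834 [(np.float64(0.294), 59), (np.float64(0.3), 287), (np.float64(0.306), 84), (np.float64(0.318), 36), (np.float64(0.324), 85), (np.float64(0.33), 21), (np.float64(0.342), 63), (np.float64(0.348), 42), (np.float64(0.396), 37), (np.float64(0.402), 45)] z [0.148 0.207]
(14, array([0.1856, 0.5673]), array([0.1006, 0.1628]), np.float64(0.2535), np.float64(0.2674)) (28, array([0.201 , 0.5503]), array([0.3323, 0.0796]), np.float64(0.3502), np.float64(0.3603))
side 725 [(np.float64(0.294), 204), (np.float64(0.3), 162), (np.float64(0.306), 17), (np.float64(0.318), 72), (np.float64(0.324), 47), (np.float64(0.342), 59), (np.float64(0.348), 27), (np.float64(0.396), 43)] z [0.153 0.21 ]
(13, array([0.016 , 0.6064]), array([0.1331, 0.1595]), np.float64(0.2512), np.float64(0.2649)) (10, array([ 2.4632, -0.2544]), array([ 0.7276, -0.0526]), np.float64(0.35), np.float64(0.3551))
```

Request:
arm_command([
  {"fingers": -1, "x": 0, "y": 0, "z": 0.0005, "ax": 0, "ay": 1.1, "az": 0},
  {"fingers": -1, "x": 0, "y": 0, "z": 0.0005, "ax": 0, "ay": 1.1, "az": 0},
  {"fingers": -1, "x": 0, "y": 0, "z": 0.0005, "ax": 0, "ay": 1.1, "az": 0},
  {"fingers": -1, "x": 0, "y": 0, "z": 0.0005, "ax": 0, "ay": 1.1, "az": 0},
  {"fingers": -1, "x": 0, "y": 0, "z": 0.0005, "ax": 0, "ay": 1.1, "az": 0},
  {"fingers": -1, "x": 0, "y": 0, "z": 0.0005, "ax": 0, "ay": 1.1, "az": 0},
  {"fingers": -1, "x": 0, "y": 0, "z": 0.0005, "ax": 0, "ay": 1.1, "az": 0},
  {"fingers": -1, "x": 0, "y": 0, "z": 0.0005, "ax": 0, "ay": 1.1, "az": 0},
  {"fingers": -1, "x": 0, "y": 0, "z": 0.0005, "ax": 0, "ay": 1.1, "az": 0},
  {"fingers": -1, "x": 0, "y": 0, "z": 0.0005, "ax": 0, "ay": 1.1, "az": 0},
])

```text
clock: 26.67
tcp_pos: [0.6175, 0.4559, 0.1469]
orientation: [-2.182, -2.152, -0.116]
contact_force: [-0.8, -0.2, -3.2]
grip_width: 0.016
gripper_force: 109.4
```

```bash
python3 -c "
from h import *
go();R_=R.from_rotvec(r.get_obs()['orientation']);print('tip',r.get_obs()['tcp_pos']+R_.apply([-.207,0,-.0224]))
for n in('scene','side'):
    p,c=carried(n);q=p[box(p,.59,.64,.23,.285,.12,.2)];print(len(q),rod(p,.59,.64,.24,.285,.125,.2))
"
```

```text
at [0.6175 0.4559 0.1469] turn [0. 0. 0.]  yaw y-axis -0.81 z [ 0.0015  0.1063 -0.9943]
tip [0.61458744 0.24775688 0.14720401]
scene 1084 [(np.float64(0.288), 22), (np.float64(0.294), 210), (np.float64(0.3), 158), (np.float64(0.312), 44), (np.float64(0.318), 97), (np.float64(0.324), 29), (np.float64(0.336), 78), (np.float64(0.342), 51), (np.float64(0.39), 28), (np.float64(0.396), 72), (np.float64(0.402), 93), (np.float64(0.408), 72)] z [0.115 0.299]
35 (35, array([0.0487, 0.6032]), array([0.113 , 0.1176]), np.float64(0.2472), np.float64(0.2849))
side 941 [(np.float64(0.288), 107), (np.float64(0.294), 206), (np.float64(0.3), 29), (np.float64(0.312), 86), (np.float64(0.318), 52), (np.float64(0.33), 33), (np.float64(0.336), 74), (np.float64(0.342), 22), (np.float64(0.384), 19), (np.float64(0.39), 62), (np.float64(0.396), 41), (np.float64(0.402), 75), (np.float64(0.408), 40)] z [0.119 0.298]
32 (32, array([0.1147, 0.5815]), array([0.1767, 0.1056]), np.float64(0.2443), np.float64(0.2845))
```

Request:
arm_command([
  {"fingers": -1, "x": 0, "y": 0, "z": 0.001, "ax": 0, "ay": 1, "az": 0},
  {"fingers": -1, "x": 0, "y": 0, "z": 0.001, "ax": 0, "ay": 1, "az": 0},
  {"fingers": -1, "x": 0, "y": 0, "z": 0.001, "ax": 0, "ay": 1, "az": 0},
  {"fingers": -1, "x": 0, "y": 0, "z": 0.001, "ax": 0, "ay": 1, "az": 0},
  {"fingers": -1, "x": 0, "y": 0, "z": 0.001, "ax": 0, "ay": 1, "az": 0},
  {"fingers": -1, "x": 0, "y": 0, "z": 0.0005, "ax": 0, "ay": 0.5, "az": 0},
  {"fingers": -1, "x": 0, "y": 0, "z": 0, "ax": 0, "ay": 0.5, "az": 0},
  {"fingers": -1, "x": 0, "y": 0, "z": 0, "ax": 0, "ay": 0.5, "az": 0},
  {"fingers": -1, "x": 0, "y": 0, "z": 0, "ax": 0, "ay": 0, "az": 0},
  {"fingers": -1, "x": 0, "y": 0, "z": 0, "ax": 0, "ay": 0, "az": 0},
])

```text
clock: 27.6
tcp_pos: [0.6176, 0.4567, 0.1417]
orientation: [-2.122, -2.092, -0.233]
contact_force: [0.0, -0.1, -1.7]
grip_width: 0.0161
gripper_force: 109.5
```

```bash
python3 -c "
from h import *
go();R_=R.from_rotvec(r.get_obs()['orientation']);print('tip',r.get_obs()['tcp_pos']+R_.apply([-.207,0,-.0224]))
for n in('scene','side'):
    p,c=carried(n,y1=.38)
"
```

```text
at [0.6176 0.4567 0.1417] turn [0. 0. 0.]  yaw y-axis -0.82 z [ 0.0031  0.2166 -0.9763]
tip [0.61468093 0.24981045 0.11868838]
scene 553 [(np.float64(0.288), 24), (np.float64(0.294), 142), (np.float64(0.3), 94), (np.float64(0.306), 40), (np.float64(0.312), 82), (np.float64(0.318), 48), (np.float64(0.324), 40), (np.float64(0.33), 24)] z [0.11  0.157]
side 525 [(np.float64(0.288), 35), (np.float64(0.294), 144), (np.float64(0.3), 66), (np.float64(0.306), 52), (np.float64(0.312), 64), (np.float64(0.318), 51), (np.float64(0.324), 30), (np.float64(0.33), 17)] z [0.111 0.161]
```

Request:
arm_command([
  {"fingers": -1, "x": 0, "y": 0, "z": -0.001, "ax": 0, "ay": 0.5, "az": 0},
  {"fingers": -1, "x": 0, "y": 0, "z": -0.001, "ax": 0, "ay": 0.5, "az": 0},
  {"fingers": -1, "x": 0, "y": 0, "z": -0.001, "ax": 0, "ay": 0.5, "az": 0},
  {"fingers": -1, "x": 0, "y": 0, "z": -0.001, "ax": 0, "ay": 0.5, "az": 0},
  {"fingers": -1, "x": 0, "y": 0, "z": 0, "ax": 0, "ay": 0, "az": 0},
  {"fingers": -1, "x": 0, "y": 0, "z": 0, "ax": 0, "ay": 0, "az": 0},
  {"fingers": -1, "x": 0, "y": 0, "z": 0, "ax": 0, "ay": 0, "az": 0},
  {"fingers": -1, "x": 0, "y": 0, "z": 0, "ax": 0, "ay": 0, "az": 0},
])

```text
clock: 28.37
tcp_pos: [0.6174, 0.4561, 0.1454]
orientation: [-2.102, -2.073, -0.267]
contact_force: [-0.3, -0.8, -2.8]
grip_width: 0.0158
gripper_force: 109.5
```

```bash
python3 -c "
from h import *
go();R_=R.from_rotvec(r.get_obs()['orientation']);print('tip',r.get_obs()['tcp_pos']+R_.apply([-.207,0,-.0224]))
for n in('scene','side'):
    p,c=carried(n,y1=.38)
"
```

```text
at [0.6174 0.4561 0.1454] turn [0. 0. 0.]  yaw y-axis -0.79 z [ 0.0034  0.2505 -0.9681]
tip [0.61455262 0.25010982 0.11525377]
scene 543 [(np.float64(0.288), 28), (np.float64(0.294), 124), (np.float64(0.3), 106), (np.float64(0.306), 54), (np.float64(0.312), 54), (np.float64(0.318), 56), (np.float64(0.324), 28)] z [0.111 0.297]
side 506 [(np.float64(0.288), 61), (np.float64(0.294), 121), (np.float64(0.3), 69), (np.float64(0.306), 53), (np.float64(0.312), 51), (np.float64(0.318), 45), (np.float64(0.324), 17)] z [0.111 0.298]
```

Request:
arm_command([
  {"fingers": -1, "x": 0, "y": 0, "z": -0.0015, "ax": 0, "ay": 0.5, "az": 0},
  {"fingers": -1, "x": 0, "y": 0, "z": -0.0015, "ax": 0, "ay": 0.5, "az": 0},
  {"fingers": -1, "x": 0, "y": 0, "z": -0.0015, "ax": 0, "ay": 0.5, "az": 0},
  {"fingers": -1, "x": 0, "y": 0, "z": -0.0015, "ax": 0, "ay": 0.5, "az": 0},
  {"fingers": -1, "x": 0, "y": 0, "z": 0, "ax": 0, "ay": 0, "az": 0},
  {"fingers": -1, "x": 0, "y": 0, "z": 0, "ax": 0, "ay": 0, "az": 0},
  {"fingers": -1, "x": 0, "y": 0, "z": 0, "ax": 0, "ay": 0, "az": 0},
  {"fingers": -1, "x": 0, "y": 0, "z": 0, "ax": 0, "ay": 0, "az": 0},
])

```text
clock: 29.13
tcp_pos: [0.6174, 0.4545, 0.1512]
orientation: [-2.082, -2.053, -0.302]
contact_force: [-0.5, -0.1, -3.1]
grip_width: 0.0159
gripper_force: 109.5
```

```bash
python3 -c "
from h import *
go();R_=R.from_rotvec(r.get_obs()['orientation']);print('tip',r.get_obs()['tcp_pos']+R_.apply([-.207,0,-.0224]))
for n in('scene','side'):
    p,c=carried(n,y1=.38)
"
```

```text
at [0.6174 0.4545 0.1512] turn [0. 0. 0.]  yaw y-axis -0.8 z [ 0.0039  0.2841 -0.9588]
tip [0.61455804 0.24966098 0.11385599]
scene 633 [(np.float64(0.288), 48), (np.float64(0.294), 148), (np.float64(0.3), 68), (np.float64(0.306), 73), (np.float64(0.312), 59), (np.float64(0.318), 45), (np.float64(0.324), 21), (np.float64(0.372), 75)] z [0.111 0.299]
side 588 [(np.float64(0.288), 86), (np.float64(0.294), 112), (np.float64(0.3), 64), (np.float64(0.306), 56), (np.float64(0.312), 50), (np.float64(0.318), 40), (np.float64(0.366), 18), (np.float64(0.372), 70)] z [0.111 0.298]
```

Request:
arm_command([
  {"fingers": -1, "x": 0, "y": 0, "z": -0.0018, "ax": 0, "ay": 0.5, "az": 0},
  {"fingers": -1, "x": 0, "y": 0, "z": -0.0018, "ax": 0, "ay": 0.5, "az": 0},
  {"fingers": -1, "x": 0, "y": 0, "z": -0.0018, "ax": 0, "ay": 0.5, "az": 0},
  {"fingers": -1, "x": 0, "y": 0, "z": 0, "ax": 0, "ay": 0, "az": 0},
  {"fingers": -1, "x": 0, "y": 0, "z": 0, "ax": 0, "ay": 0, "az": 0},
  {"fingers": -1, "x": 0, "y": 0, "z": 0, "ax": 0, "ay": 0, "az": 0},
  {"fingers": -1, "x": 0, "y": 0, "z": 0, "ax": 0, "ay": 0, "az": 0},
])

```text
clock: 29.82
tcp_pos: [0.6174, 0.4528, 0.1563]
orientation: [-2.067, -2.038, -0.327]
contact_force: [-0.9, 0.3, -2.0]
grip_width: 0.0158
gripper_force: 109.5
```

```bash
python3 -c "
from h import *
go();R_=R.from_rotvec(r.get_obs()['orientation']);print('tip',r.get_obs()['tcp_pos']+R_.apply([-.207,0,-.0224]))
for n in('scene','side'):
    p,c=carried(n,y1=.38);print(rod(p,.59,.64,.24,.285,.108,.2),rod(p,.6,.63,.34,.38,.13,.2))
"
```

```text
at [0.6174 0.4528 0.1563] turn [0. 0. 0.]  yaw y-axis -0.8 z [ 0.0042  0.309  -0.951 ]
tip [0.61455604 0.24906024 0.11366865]
scene 700 [(np.float64(0.288), 62), (np.float64(0.294), 151), (np.float64(0.3), 66), (np.float64(0.306), 68), (np.float64(0.312), 57), (np.float64(0.318), 52), (np.float64(0.366), 48), (np.float64(0.372), 87)] z [0.111 0.299]
(39, array([0.1274, 0.5826]), array([ 0.6196, -0.0458]), np.float64(0.2503), np.float64(0.2846)) (37, array([0.0209, 0.6114]), array([0.3015, 0.0406]), np.float64(0.341), np.float64(0.3798))
side 617 [(np.float64(0.288), 99), (np.float64(0.294), 103), (np.float64(0.3), 80), (np.float64(0.306), 49), (np.float64(0.312), 51), (np.float64(0.318), 30), (np.float64(0.366), 52), (np.float64(0.372), 65)] z [0.111 0.299]
(37, array([0.0035, 0.6103]), array([0.4591, 0.0006]), np.float64(0.2475), np.float64(0.2842)) (32, array([0.0228, 0.6061]), array([0.3988, 0.0103]), np.float64(0.3422), np.float64(0.3799))
```

Request:
arm_command([
  {"fingers": -1, "x": 0, "y": 0, "z": -0.0018, "ax": 0, "ay": 0.5, "az": 0},
  {"fingers": -1, "x": 0, "y": 0, "z": -0.0018, "ax": 0, "ay": 0.5, "az": 0},
  {"fingers": -1, "x": 0, "y": 0, "z": -0.0018, "ax": 0, "ay": 0.5, "az": 0},
  {"fingers": -1, "x": 0, "y": 0, "z": -0.0018, "ax": 0, "ay": 0.5, "az": 0},
  {"fingers": -1, "x": 0, "y": 0, "z": 0, "ax": 0, "ay": 0, "az": 0},
  {"fingers": -1, "x": 0, "y": 0, "z": 0, "ax": 0, "ay": 0, "az": 0},
  {"fingers": -1, "x": 0, "y": 0, "z": 0, "ax": 0, "ay": 0, "az": 0},
  {"fingers": -1, "x": 0, "y": 0, "z": 0, "ax": 0, "ay": 0, "az": 0},
])

```text
clock: 30.58
tcp_pos: [0.6173, 0.4506, 0.1631]
orientation: [-2.047, -2.018, -0.361]
contact_force: [-0.1, 0.2, -2.5]
grip_width: 0.0159
gripper_force: 109.5
```

```bash
python3 -c "
from h import *
go();R_=R.from_rotvec(r.get_obs()['orientation']);print('tip',r.get_obs()['tcp_pos']+R_.apply([-.207,0,-.0224]))
for n in('scene','side'):
    p,c=carried(n,y1=.38)
a=[cv2.resize(load('car_'+n)['frame'][b:b+150,c:c+150],None,fx=2.6,fy=2.6) for n,b,c in(('scene',110,340),('side',90,220))];cv2.imwrite('pics/c20.png',np.hstack(a)[:,:,::-1])
"
```

```text
at [0.6173 0.4506 0.1631] turn [0. 0. 0.]  yaw y-axis -0.79 z [ 0.0046  0.342  -0.9397]
tip [0.61449677 0.24841997 0.11338915]
scene 703 [(np.float64(0.276), 49), (np.float64(0.282), 123), (np.float64(0.288), 84), (np.float64(0.294), 69), (np.float64(0.3), 58), (np.float64(0.306), 61), (np.float64(0.312), 29), (np.float64(0.36), 42), (np.float64(0.366), 78), (np.float64(0.372), 46)] z [0.111 0.299]
side 607 [(np.float64(0.276), 82), (np.float64(0.282), 112), (np.float64(0.288), 67), (np.float64(0.294), 64), (np.float64(0.3), 47), (np.float64(0.306), 43), (np.float64(0.36), 42), (np.float64(0.366), 48), (np.float64(0.372), 26)] z [0.111 0.299]
```

View pics/c20.png

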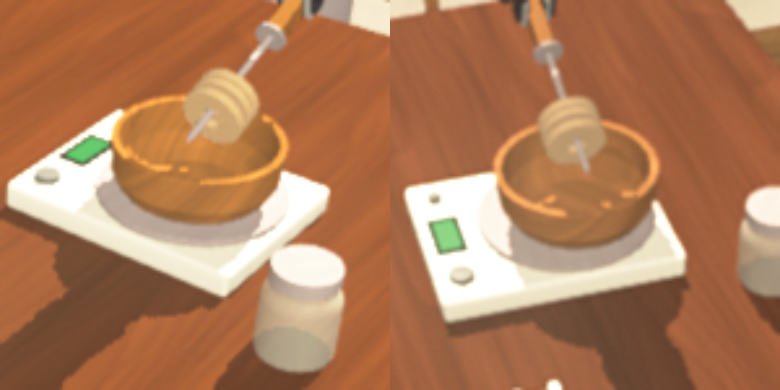

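The picture shows the three rings bunched on the rod, well over the bowl and beginning to slide. I'll hold and let them go.

Request:
arm_command([
  {"fingers": -1, "x": 0, "y": 0, "z": 0, "ax": 0, "ay": 0, "az": 0},
  {"fingers": -1, "x": 0, "y": 0, "z": 0, "ax": 0, "ay": 0, "az": 0},
  {"fingers": -1, "x": 0, "y": 0, "z": 0, "ax": 0, "ay": 0, "az": 0},
  {"fingers": -1, "x": 0, "y": 0, "z": 0, "ax": 0, "ay": 0, "az": 0},
  {"fingers": -1, "x": 0, "y": 0, "z": 0, "ax": 0, "ay": 0, "az": 0},
])

```text
clock: 31.1
tcp_pos: [0.6175, 0.4505, 0.1632]
orientation: [-2.047, -2.018, -0.361]
contact_force: [0.2, 0.2, -2.3]
grip_width: 0.0157
gripper_force: 109.5
```

```bash
python3 -c "
from h import *
for n in('scene','side'):
    p,c=carried(n,y1=.38)
"
```

```text
scene 698 [(np.float64(0.264), 17), (np.float64(0.27), 87), (np.float64(0.276), 110), (np.float64(0.282), 43), (np.float64(0.288), 74), (np.float64(0.294), 70), (np.float64(0.3), 48), (np.float64(0.306), 28), (np.float64(0.36), 48), (np.float64(0.366), 65), (np.float64(0.372), 44)] z [0.112 0.299]
side 612 [(np.float64(0.264), 37), (np.float64(0.27), 106), (np.float64(0.276), 57), (np.float64(0.282), 63), (np.float64(0.288), 68), (np.float64(0.294), 52), (np.float64(0.3), 41), (np.float64(0.36), 40), (np.float64(0.366), 47), (np.float64(0.372), 28)] z [0.112 0.299]
```

Request:
arm_command([
  {"fingers": -1, "x": 0, "y": 0, "z": -0.0018, "ax": 0, "ay": 0.5, "az": 0},
  {"fingers": -1, "x": 0, "y": 0, "z": -0.0018, "ax": 0, "ay": 0.5, "az": 0},
  {"fingers": -1, "x": 0, "y": 0, "z": 0, "ax": 0, "ay": 0, "az": 0},
  {"fingers": -1, "x": 0, "y": 0, "z": 0, "ax": 0, "ay": 0, "az": 0},
  {"fingers": -1, "x": 0, "y": 0, "z": 0, "ax": 0, "ay": 0, "az": 0},
  {"fingers": -1, "x": 0, "y": 0, "z": 0, "ax": 0, "ay": 0, "az": 0},
  {"fingers": -1, "x": 0, "y": 0, "z": 0, "ax": 0, "ay": 0, "az": 0},
  {"fingers": -1, "x": 0, "y": 0, "z": 0, "ax": 0, "ay": 0, "az": 0},
  {"fingers": -1, "x": 0, "y": 0, "z": 0, "ax": 0, "ay": 0, "az": 0},
  {"fingers": -1, "x": 0, "y": 0, "z": 0, "ax": 0, "ay": 0, "az": 0},
])

```text
clock: 32.03
tcp_pos: [0.6175, 0.4492, 0.1666]
orientation: [-2.037, -2.008, -0.378]
contact_force: [0.3, 0.2, -1.8]
grip_width: 0.0159
gripper_force: 109.6
```

```bash
python3 -c "
from h import *
for n in('scene','side'):
    p,c=carried(n,y1=.38)
"
```

```text
scene 500 [(np.float64(0.228), 49), (np.float64(0.234), 28), (np.float64(0.24), 48), (np.float64(0.246), 100), (np.float64(0.354), 19), (np.float64(0.36), 57), (np.float64(0.366), 52), (np.float64(0.372), 30)] z [0.111 0.299]
side 363 [(np.float64(0.234), 64), (np.float64(0.24), 68), (np.float64(0.36), 51), (np.float64(0.366), 37), (np.float64(0.372), 16)] z [0.111 0.3  ]
```

Request:
arm_command([
  {"fingers": -1, "x": 0, "y": 0, "z": 0, "ax": 0, "ay": 0, "az": 0},
  {"fingers": -1, "x": 0, "y": 0, "z": 0, "ax": 0, "ay": 0, "az": 0},
  {"fingers": -1, "x": 0, "y": 0, "z": 0, "ax": 0, "ay": 0, "az": 0},
  {"fingers": -1, "x": 0, "y": 0, "z": 0, "ax": 0, "ay": 0, "az": 0},
  {"fingers": -1, "x": 0, "y": 0, "z": 0, "ax": 0, "ay": 0, "az": 0},
])

```text
clock: 32.55
tcp_pos: [0.6174, 0.4492, 0.1666]
orientation: [-2.037, -2.008, -0.378]
contact_force: [-0.2, -0.3, -1.3]
grip_width: 0.0155
gripper_force: 109.7
```

```bash
cat >> h.py <<'E'
def clay(n,f=None):
    """pale clay points inside the bowl"""
    f=f or grab(n,'clay_'+n);p=cloud(f).reshape(-1,3);h=cv2.cvtColor(f['frame'],cv2.COLOR_RGB2HSV).reshape(-1,3).astype(int)
    k=box(p,.52,.70,.18,.37,.045,.16)&(h[:,1]<140)&(h[:,2]>90)&(h[:,0]<35);q=p[k]
    print(n,'clay',len(q),q.min(0).round(3) if len(q) else '',q.max(0).round(3) if len(q) else '')
    return p,h,k
E
python3 -c "
from h import *
for n in('scene','side'):
    p,c=carried(n,y1=.38)
    p,h,k=clay(n)
    kk=k.reshape(480,640);v,u=np.where(kk);print(u.min(),u.max(),v.min(),v.max()) if k.any() else 0
    cv2.imwrite('pics/m_'+n+'.png',kk.astype(np.uint8)*255)
    q=p[k];hh,a,b=np.histogram2d(q[:,0],q[:,1],bins=[np.arange(.53,.70,.0125),np.arange(.19,.36,.0125)]);print(hh.astype(int))
"
```

```text
scene 286 [(np.float64(0.36), 66), (np.float64(0.366), 56), (np.float64(0.372), 28)] z [0.113 0.3  ]
scene clay 387 [0.526 0.2   0.045] [0.694 0.367 0.16 ]
382 448 129 196
[[ 0  0  0  3  4  3  2  0  0  0  0  0  0]
 [ 0  0 14  4  0  0  0  0  0  0  0  0  0]
 [ 0  6  5  0  0  0  0  1  0  0  0  0  0]
 [ 0  6  0  0  0  0  0  0  0  2  0  1  5]
 [ 0  7  0  6  3  2  0  0  0  1  0  0  7]
 [ 1  5  7  5  7  5  2  0  0  2  0  0  1]
 [ 1  6  7  2 10 25 11  7  7  7  3  5  4]
 [ 0  5  5  7  3 12  7  6  4 10  8  9  8]
 [ 0  8  1  3  5  5  1  0  0  0  0  0  0]
 [ 0  5  3  0  0  0  0  0  0  0  0  0  0]
 [ 0  0  4  7  0  0  0  0  0  0  0  0  0]
 [ 0  0  0  2  6  2  0  0  0  0  0  0  0]
 [ 0  0  0  1  1  4  5  1  4  0  0  0  0]]
side 235 [(np.float64(0.354), 26), (np.float64(0.36), 49), (np.float64(0.366), 28), (np.float64(0.372), 21)] z [0.116 0.3  ]
side clay 558 [0.524 0.195 0.046] [0.679 0.361 0.159]
259 321 118 185
[[ 0  0  0 22 17  4  0  0  0  0  0  0  0]
 [ 0  1 12  7  0  1  0  0  0  4  7  0  0]
 [ 0  7  9  0  0  0  0  0  0  0  0  1  0]
 [ 0 10  2  0  0  0  0  0  0  0  0  0  0]
 [ 2  7  7 14  7  4  1  0  0  0  0  0  0]
 [11 10  6  7  9  6  1  0  2  1  0  0  0]
 [ 9  6  8  3 17 18 18 12 11 15 12 11  9]
 [ 6  8  9  5  9  8  1  0  0  5  0  1  8]
 [ 1  9  7  7  8  3  0  0  1  3  1 11 19]
 [ 1  4  2  0  0  0  0  0  4  1  0  3  1]
 [ 0  5  1  0  0  0  0  3  2  0  0  0  0]
 [ 0  0  6  1  0  0  0  0  0  0  0  0  0]
 [ 0  0  0  0  0  0  0  0  0  0  0  0  0]]
```

Nothing is left on the rod and the clay lies inside the bowl. Raising the skewer and levelling it.

Request:
arm_command([
  {"fingers": -1, "x": 0.005, "y": 0, "z": -0.014, "ax": 0, "ay": 0, "az": 0},
  {"fingers": -1, "x": 0.011, "y": 0, "z": -0.028, "ax": 0, "ay": 0, "az": 0},
  {"fingers": -1, "x": 0.011, "y": 0, "z": -0.028, "ax": 0, "ay": 0, "az": 0},
  {"fingers": -1, "x": 0, "y": 0, "z": 0, "ax": 0, "ay": -5, "az": 0},
  {"fingers": -1, "x": 0, "y": 0, "z": 0, "ax": 0, "ay": -5, "az": 0},
  {"fingers": -1, "x": 0, "y": 0, "z": 0, "ax": 0, "ay": -5, "az": 0},
  {"fingers": -1, "x": 0, "y": 0, "z": 0, "ax": 0, "ay": -5, "az": 0},
  {"fingers": -1, "x": 0, "y": 0, "z": 0, "ax": 0, "ay": 0, "az": 0},
  {"fingers": -1, "x": 0, "y": 0, "z": 0, "ax": 0, "ay": 0, "az": 0},
])

```text
clock: 33.5
tcp_pos: [0.6165, 0.4515, 0.2418]
orientation: [-2.224, -2.199, -0.022]
contact_force: [0.9, 0.4, -1.3]
grip_width: 0.0161
gripper_force: 109.6
```

```bash
python3 -c "
from h import *
go([.6375,.045,.19],ori(-.8,0));
for n in('scene','side'):
    p,h,k=clay(n)
    print(rod(p,.58,.65,.23,.37,.19,.29))
    f=load('clay_'+n);c=f['frame'].reshape(-1,3).astype(int)
    kk=box(p,.48,.75,.17,.42,.095,.108)&(c[:,0]>c[:,2]*1.5);print('bowl',circ(p[kk]))
    for t in ringfit(p):print(t)
    kk=box(p,.535,.69,.2,.35,.042,.16);q=p[kk];q=q[np.hypot(q[:,0]-.61,q[:,1]-.2735)<.066];print('z in bowl',np.percentile(q[:,2],[10,50,90,99]).round(3))
"
```

```text
at [0.6165 0.4515 0.2418] turn [ 0.   -1.14  0.17] shift after turn [-406.2   26.6   51.8] before turn [-407.2   25.5   43.7] dist 0.4104
 yaw y-axis -0.63 z [ 3.000e-04  2.000e-02 -9.998e-01]
scene clay 252 [0.528 0.199 0.045] [0.694 0.312 0.102]
(105, array([0.0309, 0.6079]), array([0.0264, 0.2527]), np.float64(0.2457), np.float64(0.3695))
bowl [0.61262264 0.27475516 0.07947137]
(65, np.float64(0.548), np.float64(0.059), np.float64(-0.2696))
(64, np.float64(0.5493), np.float64(0.059), np.float64(-0.248))
(480, np.float64(0.6365), np.float64(0.0589), np.float64(-0.2633))
(429, np.float64(0.6376), np.float64(0.0588), np.float64(-0.2191))
z in bowl [0.045 0.05  0.083 0.091]
side clay 408 [0.524 0.195 0.045] [0.681 0.328 0.104]
(89, array([0.0247, 0.6047]), array([0.0235, 0.2576]), np.float64(0.2385), np.float64(0.3699))
bowl [0.60735443 0.27198213 0.07943806]
(61, np.float64(0.5516), np.float64(0.0394), np.float64(-0.2712))
(414, np.float64(0.6313), np.float64(0.0619), np.float64(-0.2655))
(389, np.float64(0.633), np.float64(0.0616), np.float64(-0.2214))
z in bowl [0.047 0.052 0.087 0.093]
```

The bowl is unmoved, its contents are below the rim, and the far row still stands. Carrying the skewer to the far row.

Request:
arm_command([
  {"fingers": -1, "x": -0.01, "y": 0, "z": 0, "ax": 0, "ay": -1.1, "az": 0},
  {"fingers": -1, "x": -0.02, "y": 0.002, "z": 0, "ax": 0, "ay": 0, "az": 0},
  {"fingers": -1, "x": -0.03, "y": 0.002, "z": 0, "ax": 0, "ay": 0, "az": 0},
  {"fingers": -1, "x": -0.03, "y": 0.002, "z": 0, "ax": 0, "ay": 0, "az": 0},
  {"fingers": -1, "x": -0.03, "y": 0.002, "z": 0, "ax": 0, "ay": 0, "az": 0},
  {"fingers": -1, "x": -0.03, "y": 0.002, "z": 0, "ax": 0, "ay": 0, "az": 0},
  {"fingers": -1, "x": -0.03, "y": 0.002, "z": 0, "ax": 0, "ay": 0, "az": 0},
  {"fingers": -1, "x": -0.03, "y": 0.002, "z": 0, "ax": 0, "ay": 0, "az": 0},
  {"fingers": -1, "x": -0.03, "y": 0.002, "z": 0, "ax": 0, "ay": 0, "az": 0},
  {"fingers": -1, "x": -0.03, "y": 0.002, "z": 0, "ax": 0, "ay": 0, "az": 0},
])

```text
clock: 34.43
tcp_pos: [0.6313, 0.1749, 0.2424]
orientation: [2.24, 2.201, -0.001]
contact_force: [0.7, -0.3, -1.1]
grip_width: 0.0156
gripper_force: 109.7
```

Request:
arm_command([
  {"fingers": -1, "x": -0.03, "y": 0.002, "z": 0.01, "ax": 0, "ay": 0, "az": 0},
  {"fingers": -1, "x": -0.03, "y": 0.002, "z": 0.02, "ax": 0, "ay": 0, "az": 0},
  {"fingers": -1, "x": -0.03, "y": 0.002, "z": 0.02, "ax": 0, "ay": 0, "az": 0},
  {"fingers": -1, "x": -0.02, "y": 0.002, "z": 0.02, "ax": 0, "ay": 0, "az": 0},
  {"fingers": -1, "x": 0, "y": 0, "z": 0, "ax": 0, "ay": 0, "az": 0},
  {"fingers": -1, "x": 0, "y": 0, "z": 0, "ax": 0, "ay": 0, "az": 0},
])

```text
clock: 34.93
tcp_pos: [0.6367, 0.0646, 0.1714]
orientation: [2.244, 2.199, -0.006]
contact_force: [0.0, 0.2, -1.1]
grip_width: 0.0158
gripper_force: 109.7
```

```bash
python3 -c "
from h import *
go([.640,.045,.039],ori(-.8,0))"
```

```text
at [0.6367 0.0646 0.1714] turn [-0.13  0.16 -0.36] shift after turn [-19.6   3.6 132.4] before turn [-19.2   4.  132.4] dist 0.1339
 yaw y-axis -1.16 z [-0.0023 -0.0027 -1.    ]
```

Request:
arm_command([
  {"fingers": -1, "x": -0.0195, "y": 0.0036, "z": 0.01, "ax": 0, "ay": 0, "az": 0},
  {"fingers": -1, "x": 0, "y": 0, "z": 0.025, "ax": 0, "ay": 0, "az": 0},
  {"fingers": -1, "x": 0, "y": 0, "z": 0.03, "ax": 0, "ay": 0, "az": 0},
  {"fingers": -1, "x": 0, "y": 0, "z": 0.03, "ax": 0, "ay": 0, "az": 0},
  {"fingers": -1, "x": 0, "y": 0, "z": 0.025, "ax": 0, "ay": 0, "az": 0},
  {"fingers": -1, "x": 0, "y": 0, "z": 0.01, "ax": 0, "ay": 0, "az": 0},
  {"fingers": -1, "x": 0, "y": 0, "z": 0, "ax": 0, "ay": 0, "az": 0},
  {"fingers": -1, "x": 0, "y": 0, "z": 0, "ax": 0, "ay": 0, "az": 0},
])

```text
clock: 35.6
tcp_pos: [0.6421, 0.0493, 0.0432]
orientation: [2.236, 2.205, -0.0]
contact_force: [-0.3, 0.7, -0.0]
grip_width: 0.0157
gripper_force: 109.7
```

```bash
python3 -c "
from h import *
go([.640,.045,.039],ori(-.8,0))
for n,cx,cz in(('scene',.6371,.0588),('side',.6322,.0618)):
    f=grab(n,n+'16');p=cloud(f).reshape(-1,3)
    m=rod(p,.61,.67,-.19,-.04,.045,.085);print(n,m)
    print('dx at row mid',np.polyval(m[1],-.16)-.0815*.031-cx,'dz',np.polyval(m[2],-.16)-cz)
"
```

```text
at [0.6421 0.0493 0.0432] turn [0.06 0.08 0.  ] shift after turn [-4.3 -2.   4.2] before turn [-4.3 -2.   4.2] dist 0.0064
 yaw y-axis -0.8 z [ 0.0011 -0.0013 -1.    ]
scene (149, array([0.0323, 0.645 ]), array([0.0031, 0.0661]), np.float64(-0.1585), np.float64(-0.0405))
dx at row mid 0.00020550000000008062 dz 0.006804000000000011
side (133, array([0.0273, 0.6407]), array([0.0024, 0.0701]), np.float64(-0.1598), np.float64(-0.0411))
dx at row mid 0.0016055000000000375 dz 0.007916
```

Request:
arm_command([
  {"fingers": -1, "x": 0, "y": -0.001, "z": 0.0045, "ax": 0, "ay": 0, "az": 0},
  {"fingers": -1, "x": -0.01, "y": 0, "z": 0, "ax": 0, "ay": 0, "az": 0},
  {"fingers": -1, "x": -0.015, "y": -0.0003, "z": 0, "ax": 0, "ay": 0, "az": 0},
  {"fingers": -1, "x": -0.016, "y": -0.0003, "z": 0, "ax": 0, "ay": 0, "az": 0},
  {"fingers": -1, "x": -0.016, "y": -0.0003, "z": 0, "ax": 0, "ay": 0, "az": 0},
  {"fingers": -1, "x": -0.016, "y": -0.0003, "z": 0, "ax": 0, "ay": 0, "az": 0},
  {"fingers": -1, "x": -0.01, "y": 0, "z": 0, "ax": 0, "ay": 0, "az": 0},
  {"fingers": -1, "x": 0, "y": 0, "z": 0, "ax": 0, "ay": 0, "az": 0},
])

```text
clock: 36.37
tcp_pos: [0.6377, -0.0392, 0.0383]
orientation: [2.241, 2.197, -0.004]
contact_force: [0.1, -1.5, -1.8]
grip_width: 0.0163
gripper_force: 109.7
```

Request:
arm_command([
  {"fingers": -1, "x": -0.012, "y": -0.0003, "z": 0, "ax": 0, "ay": 0, "az": 0},
  {"fingers": -1, "x": -0.015, "y": -0.0003, "z": 0, "ax": 0, "ay": 0, "az": 0},
  {"fingers": -1, "x": -0.015, "y": -0.0003, "z": 0, "ax": 0, "ay": 0, "az": 0},
  {"fingers": -1, "x": -0.015, "y": -0.0003, "z": 0, "ax": 0, "ay": 0, "az": 0},
  {"fingers": -1, "x": -0.01, "y": -0.0003, "z": 0, "ax": 0, "ay": 0, "az": 0},
  {"fingers": -1, "x": 0, "y": 0, "z": 0, "ax": 0, "ay": 0, "az": 0},
  {"fingers": -1, "x": 0, "y": 0, "z": 0, "ax": 0, "ay": 0, "az": 0},
])

```text
clock: 36.95
tcp_pos: [0.6354, -0.1019, 0.0378]
orientation: [2.238, 2.203, -0.002]
contact_force: [0.4, 0.8, -1.2]
grip_width: 0.0158
gripper_force: 109.7
```

```bash
python3 -c "
from h import *
go()
for n in('scene','side'):
    f=grab(n,n+'17');p=cloud(f).reshape(-1,3)
    print(n,'beyond',rod(p,.62,.66,-.34,-.274,.05,.075))
    for t in ringfit(p):print(t)
"
```

```text
at [ 0.6354 -0.1019  0.0378] turn [0. 0. 0.]  yaw y-axis -0.91 z [-1.0e-04 -1.7e-03 -1.0e+00]
scene beyond (65, array([0.3372, 0.7332]), array([-0.0568,  0.0431]), np.float64(-0.3107), np.float64(-0.2743))
(65, np.float64(0.548), np.float64(0.059), np.float64(-0.2699))
(479, np.float64(0.6366), np.float64(0.0586), np.float64(-0.2633))
(432, np.float64(0.6378), np.float64(0.0583), np.float64(-0.2192))
side beyond (70, array([0.5374, 0.7904]), array([-0.1401,  0.0215]), np.float64(-0.3089), np.float64(-0.274))
(60, np.float64(0.5512), np.float64(0.0405), np.float64(-0.2718))
(422, np.float64(0.6318), np.float64(0.0625), np.float64(-0.2654))
(391, np.float64(0.6327), np.float64(0.0625), np.float64(-0.2214))
```

Both rings are threaded. Lifting the same way as before.

Request:
arm_command([
  {"fingers": -1, "x": 0, "y": 0, "z": -0.005, "ax": 0, "ay": 0, "az": 0},
  {"fingers": -1, "x": 0, "y": 0, "z": -0.008, "ax": 0, "ay": -1, "az": 0},
  {"fingers": -1, "x": 0, "y": 0, "z": -0.01, "ax": 0, "ay": -2, "az": 0},
  {"fingers": -1, "x": 0, "y": 0, "z": -0.015, "ax": 0, "ay": -2, "az": 0},
  {"fingers": -1, "x": 0, "y": 0, "z": -0.02, "ax": 0, "ay": 0, "az": 0},
  {"fingers": -1, "x": 0, "y": 0, "z": -0.025, "ax": 0, "ay": 0, "az": 0},
  {"fingers": -1, "x": 0, "y": 0, "z": -0.025, "ax": 0, "ay": 0, "az": 0},
  {"fingers": -1, "x": 0, "y": 0, "z": -0.025, "ax": 0, "ay": 0, "az": 0},
  {"fingers": -1, "x": 0, "y": 0, "z": -0.015, "ax": 0, "ay": 0, "az": 0},
  {"fingers": -1, "x": 0, "y": 0, "z": 0, "ax": 0, "ay": 0, "az": 0},
])

```text
clock: 37.88
tcp_pos: [0.6382, -0.089, 0.1899]
orientation: [2.187, 2.159, -0.089]
contact_force: [0.9, -0.1, -1.0]
grip_width: 0.016
gripper_force: 109.5
```

```bash
python3 -c "
from h import *
go([.6165,.4527,.19])
for n in('scene','side'):
    carried(n,.58,.69,-.33,-.14,.14)
    p=cloud(load('car_'+n)).reshape(-1,3);print(box(p,.6,.67,-.28,-.2,.06,.1).sum())
"
```

```text
at [ 0.6382 -0.089   0.1899] turn [0. 0. 0.] shift after turn [539.2 -28.5 -48.3] before turn [539.2 -28.5 -48.3] dist 0.5421
 yaw y-axis -0.72 z [ 0.0061 -0.0887 -0.996 ]
scene 1514 [(np.float64(-0.258), 88), (np.float64(-0.252), 511), (np.float64(-0.246), 90), (np.float64(-0.216), 19), (np.float64(-0.21), 374), (np.float64(-0.204), 144), (np.float64(-0.198), 17), (np.float64(-0.15), 78)] z [0.187 0.247]
1
side 1350 [(np.float64(-0.258), 285), (np.float64(-0.252), 289), (np.float64(-0.246), 57), (np.float64(-0.216), 40), (np.float64(-0.21), 359), (np.float64(-0.204), 73), (np.float64(-0.15), 113)] z [0.189 0.247]
32
```

Request:
arm_command([
  {"fingers": -1, "x": 0.005, "y": 0, "z": -0.001, "ax": 0, "ay": 0, "az": 0},
  {"fingers": -1, "x": 0.01, "y": -0.001, "z": -0.001, "ax": 0, "ay": 0, "az": 0},
  {"fingers": -1, "x": 0.015, "y": -0.001, "z": -0.001, "ax": 0, "ay": 0, "az": 0},
  {"fingers": -1, "x": 0.02, "y": -0.001, "z": -0.002, "ax": 0, "ay": 0, "az": 0},
  {"fingers": -1, "x": 0.025, "y": -0.001, "z": -0.003, "ax": 0, "ay": 0, "az": 0},
  {"fingers": -1, "x": 0.03, "y": -0.002, "z": -0.003, "ax": 0, "ay": 0, "az": 0},
  {"fingers": -1, "x": 0.03, "y": -0.002, "z": -0.003, "ax": 0, "ay": 0, "az": 0},
  {"fingers": -1, "x": 0.03, "y": -0.002, "z": -0.003, "ax": 0, "ay": 0, "az": 0},
  {"fingers": -1, "x": 0.03, "y": -0.002, "z": -0.003, "ax": 0, "ay": 0, "az": 0},
  {"fingers": -1, "x": 0.03, "y": -0.002, "z": -0.003, "ax": 0, "ay": 0, "az": 0},
])

```text
clock: 38.82
tcp_pos: [0.6236, 0.1387, 0.1869]
orientation: [2.191, 2.162, -0.1]
contact_force: [1.2, -0.6, -2.0]
grip_width: 0.0161
gripper_force: 109.6
```

Request:
arm_command([
  {"fingers": -1, "x": 0.03, "y": -0.002, "z": -0.003, "ax": 0, "ay": 0, "az": 0},
  {"fingers": -1, "x": 0.03, "y": -0.002, "z": -0.003, "ax": 0, "ay": 0, "az": 0},
  {"fingers": -1, "x": 0.03, "y": -0.002, "z": -0.003, "ax": 0, "ay": 0, "az": 0},
  {"fingers": -1, "x": 0.03, "y": -0.002, "z": -0.003, "ax": 0, "ay": 0, "az": 0},
  {"fingers": -1, "x": 0.03, "y": -0.002, "z": -0.003, "ax": 0, "ay": 0, "az": 0},
  {"fingers": -1, "x": 0.03, "y": -0.002, "z": -0.003, "ax": 0, "ay": 0, "az": 0},
  {"fingers": -1, "x": 0.03, "y": -0.002, "z": -0.003, "ax": 0, "ay": 0, "az": 0},
  {"fingers": -1, "x": 0.025, "y": -0.001, "z": -0.002, "ax": 0, "ay": 0, "az": 0},
  {"fingers": -1, "x": 0.015, "y": -0.001, "z": -0.001, "ax": 0, "ay": 0, "az": 0},
  {"fingers": -1, "x": 0.007, "y": 0, "z": 0, "ax": 0, "ay": 0, "az": 0},
])

```text
clock: 39.65
tcp_pos: [0.6104, 0.3985, 0.1876]
orientation: [2.188, 2.167, -0.1]
contact_force: [-1.0, -0.1, -2.3]
grip_width: 0.0159
gripper_force: 109.5
```

Request:
arm_command([
  {"fingers": -1, "x": 0, "y": 0, "z": 0, "ax": 0, "ay": 0, "az": 0},
  {"fingers": -1, "x": 0, "y": 0, "z": 0, "ax": 0, "ay": 0, "az": 0},
])

```text
clock: 39.82
tcp_pos: [0.6128, 0.3928, 0.1887]
orientation: [2.192, 2.159, -0.1]
contact_force: [-0.3, -0.5, -1.9]
grip_width: 0.0159
gripper_force: 109.5
```

```bash
python3 -c "
from h import *
go([.6165,.4527,.16])
for n in('scene','side'):
    p,c=carried(n)
    kk=box(p,.48,.75,.17,.42,.095,.108)&(c[:,0]>c[:,2]*1.5);print('bowl',circ(p[kk]))
"
```

```text
at [0.6128 0.3928 0.1887] turn [0. 0. 0.] shift after turn [62.3  2.8 23.1] before turn [62.3  2.8 23.1] dist 0.0665
 yaw y-axis -0.88 z [-0.0018 -0.0909 -0.9959]
scene 2146 [(np.float64(0.222), 32), (np.float64(0.228), 258), (np.float64(0.234), 178), (np.float64(0.24), 16), (np.float64(0.27), 104), (np.float64(0.276), 164), (np.float64(0.282), 23), (np.float64(0.33), 21), (np.float64(0.336), 68), (np.float64(0.342), 16), (np.float64(0.378), 94), (np.float64(0.384), 393), (np.float64(0.39), 367), (np.float64(0.396), 160), (np.float64(0.402), 97), (np.float64(0.408), 58)] z [0.189 0.298]
bowl [0.61261708 0.27480585 0.07928302]
side 1784 [(np.float64(0.222), 111), (np.float64(0.228), 270), (np.float64(0.234), 55), (np.float64(0.264), 16), (np.float64(0.27), 152), (np.float64(0.276), 72), (np.float64(0.33), 48), (np.float64(0.336), 37), (np.float64(0.378), 215), (np.float64(0.384), 387), (np.float64(0.39), 176), (np.float64(0.396), 82), (np.float64(0.402), 55)] z [0.192 0.299]
bowl [0.60762185 0.27240983 0.07946886]
```

Request:
arm_command([
  {"fingers": -1, "x": 0.006, "y": 0.0005, "z": 0.001, "ax": 0, "ay": 0, "az": 0},
  {"fingers": -1, "x": 0.012, "y": 0.0005, "z": 0.003, "ax": 0, "ay": 0, "az": 0},
  {"fingers": -1, "x": 0.015, "y": 0.0005, "z": 0.003, "ax": 0, "ay": 0, "az": 0},
  {"fingers": -1, "x": 0.018, "y": 0.0005, "z": 0.003, "ax": 0, "ay": 0, "az": 0},
  {"fingers": -1, "x": 0.016, "y": 0.0005, "z": 0.003, "ax": 0, "ay": 0, "az": 0},
  {"fingers": -1, "x": 0.011, "y": 0.0005, "z": 0.003, "ax": 0, "ay": 0, "az": 0},
  {"fingers": -1, "x": 0.004, "y": 0, "z": 0.002, "ax": 0, "ay": 0, "az": 0},
  {"fingers": -1, "x": 0, "y": 0, "z": 0, "ax": 0, "ay": 0, "az": 0},
  {"fingers": -1, "x": 0, "y": 0, "z": 0, "ax": 0, "ay": 0, "az": 0},
])

```text
clock: 40.67
tcp_pos: [0.6167, 0.4741, 0.1637]
orientation: [2.191, 2.16, -0.099]
contact_force: [0.2, -0.5, -1.9]
grip_width: 0.0159
gripper_force: 109.6
```

Request:
arm_command([
  {"fingers": -1, "x": 0, "y": 0, "z": 0, "ax": 0, "ay": 1.5, "az": 0},
  {"fingers": -1, "x": 0, "y": 0, "z": 0, "ax": 0, "ay": 1.5, "az": 0},
  {"fingers": -1, "x": 0, "y": 0, "z": 0, "ax": 0, "ay": 1.5, "az": 0},
  {"fingers": -1, "x": 0, "y": 0, "z": 0, "ax": 0, "ay": 1.5, "az": 0},
  {"fingers": -1, "x": 0, "y": 0, "z": 0, "ax": 0, "ay": 1.5, "az": 0},
  {"fingers": -1, "x": 0, "y": 0, "z": -0.002, "ax": 0, "ay": 1.5, "az": 0},
  {"fingers": -1, "x": 0, "y": 0, "z": -0.003, "ax": 0, "ay": 1.5, "az": 0},
  {"fingers": -1, "x": 0, "y": 0, "z": -0.003, "ax": 0, "ay": 1.5, "az": 0},
  {"fingers": -1, "x": 0, "y": 0, "z": -0.003, "ax": 0, "ay": 1.5, "az": 0},
  {"fingers": -1, "x": 0, "y": 0, "z": 0, "ax": 0, "ay": 0, "az": 0},
])

```text
clock: 41.5
tcp_pos: [0.6179, 0.4719, 0.1763]
orientation: [-2.163, -2.128, -0.162]
contact_force: [0.7, -1.5, -1.9]
grip_width: 0.0158
gripper_force: 109.6
```

```bash
python3 -c "
from h import *
go();R_=R.from_rotvec(r.get_obs()['orientation']);print('tip',r.get_obs()['tcp_pos']+R_.apply([-.207,0,-.0224]))
for n in('scene','side'):carried(n)
"
```

```text
at [0.6179 0.4719 0.1763] turn [0. 0. 0.]  yaw y-axis -0.94 z [ 0.0037  0.1481 -0.989 ]
tip [0.61448921 0.26388183 0.16780164]
scene 837 [(np.float64(0.3), 64), (np.float64(0.306), 240), (np.float64(0.312), 95), (np.float64(0.342), 36), (np.float64(0.348), 172), (np.float64(0.354), 72), (np.float64(0.408), 62)] z [0.136 0.202]
side 726 [(np.float64(0.3), 88), (np.float64(0.306), 191), (np.float64(0.312), 59), (np.float64(0.342), 51), (np.float64(0.348), 149), (np.float64(0.354), 47), (np.float64(0.402), 20), (np.float64(0.408), 57)] z [0.14  0.205]
```

Request:
arm_command([
  {"fingers": -1, "x": 0.001, "y": 0, "z": 0, "ax": 0, "ay": 1, "az": 0},
  {"fingers": -1, "x": 0.001, "y": 0, "z": 0, "ax": 0, "ay": 1, "az": 0},
  {"fingers": -1, "x": 0.001, "y": 0, "z": 0, "ax": 0, "ay": 1, "az": 0},
  {"fingers": -1, "x": 0.001, "y": 0, "z": 0, "ax": 0, "ay": 1, "az": 0},
  {"fingers": -1, "x": 0.001, "y": 0, "z": 0, "ax": 0, "ay": 1, "az": 0},
  {"fingers": -1, "x": 0.001, "y": 0, "z": 0, "ax": 0, "ay": 1, "az": 0},
  {"fingers": -1, "x": 0.001, "y": 0, "z": 0, "ax": 0, "ay": 1, "az": 0},
  {"fingers": -1, "x": 0, "y": 0, "z": 0, "ax": 0, "ay": 1, "az": 0},
  {"fingers": -1, "x": 0, "y": 0, "z": 0, "ax": 0, "ay": 0, "az": 0},
])

```text
clock: 42.35
tcp_pos: [0.6172, 0.4792, 0.1763]
orientation: [-2.084, -2.052, -0.301]
contact_force: [-0.0, -0.2, -1.6]
grip_width: 0.0157
gripper_force: 109.6
```

```bash
python3 -c "
from h import *
go();R_=R.from_rotvec(r.get_obs()['orientation']);print('tip',r.get_obs()['tcp_pos']+R_.apply([-.207,0,-.0224]))
for n in('scene','side'):carried(n,y1=.39)
"
```

```text
at [0.6172 0.4792 0.1763] turn [0. 0. 0.]  yaw y-axis -0.89 z [ 0.0042  0.2829 -0.9592]
tip [0.61400405 0.27435985 0.13917789]
scene 717 [(np.float64(0.306), 41), (np.float64(0.312), 121), (np.float64(0.318), 136), (np.float64(0.324), 65), (np.float64(0.348), 34), (np.float64(0.354), 134), (np.float64(0.36), 113), (np.float64(0.366), 27)] z [0.114 0.185]
side 634 [(np.float64(0.306), 67), (np.float64(0.312), 138), (np.float64(0.318), 94), (np.float64(0.348), 57), (np.float64(0.354), 126), (np.float64(0.36), 76)] z [0.118 0.188]
```

Request:
arm_command([
  {"fingers": -1, "x": 0, "y": 0, "z": -0.0005, "ax": 0, "ay": 0.5, "az": 0},
  {"fingers": -1, "x": 0, "y": 0, "z": -0.0005, "ax": 0, "ay": 0.5, "az": 0},
  {"fingers": -1, "x": 0, "y": 0, "z": -0.0005, "ax": 0, "ay": 0.5, "az": 0},
  {"fingers": -1, "x": 0, "y": 0, "z": -0.0005, "ax": 0, "ay": 0.5, "az": 0},
  {"fingers": -1, "x": 0, "y": 0, "z": -0.0005, "ax": 0, "ay": 0.5, "az": 0},
  {"fingers": -1, "x": 0, "y": 0, "z": -0.0005, "ax": 0, "ay": 0.5, "az": 0},
  {"fingers": -1, "x": 0, "y": 0, "z": -0.001, "ax": 0, "ay": 0.5, "az": 0},
  {"fingers": -1, "x": 0, "y": 0, "z": -0.001, "ax": 0, "ay": 0.5, "az": 0},
  {"fingers": -1, "x": 0, "y": 0, "z": 0, "ax": 0, "ay": 0, "az": 0},
  {"fingers": -1, "x": 0, "y": 0, "z": 0, "ax": 0, "ay": 0, "az": 0},
])

```text
clock: 43.28
tcp_pos: [0.6169, 0.4786, 0.1813]
orientation: [-2.043, -2.014, -0.368]
contact_force: [0.5, -0.0, -2.2]
grip_width: 0.016
gripper_force: 109.6
```

```bash
python3 -c "
from h import *
go();R_=R.from_rotvec(r.get_obs()['orientation']);print('tip',r.get_obs()['tcp_pos']+R_.apply([-.207,0,-.0224]))
for n in('scene','side'):carried(n,y1=.38)
"
```

```text
at [0.6169 0.4786 0.1813] turn [0. 0. 0.]  yaw y-axis -0.83 z [ 0.0051  0.3486 -0.9373]
tip [0.61400437 0.27681143 0.13013769]
scene 689 [(np.float64(0.3), 34), (np.float64(0.306), 125), (np.float64(0.312), 95), (np.float64(0.318), 60), (np.float64(0.342), 26), (np.float64(0.348), 113), (np.float64(0.354), 103), (np.float64(0.36), 73)] z [0.112 0.179]
side 619 [(np.float64(0.3), 86), (np.float64(0.306), 105), (np.float64(0.312), 72), (np.float64(0.318), 20), (np.float64(0.342), 60), (np.float64(0.348), 118), (np.float64(0.354), 76), (np.float64(0.36), 22)] z [0.111 0.182]
```

Request:
arm_command([
  {"fingers": -1, "x": 0, "y": 0, "z": -0.0015, "ax": 0, "ay": 0.5, "az": 0},
  {"fingers": -1, "x": 0, "y": 0, "z": -0.0015, "ax": 0, "ay": 0.5, "az": 0},
  {"fingers": -1, "x": 0, "y": 0, "z": 0, "ax": 0, "ay": 0, "az": 0},
  {"fingers": -1, "x": 0, "y": 0, "z": 0, "ax": 0, "ay": 0, "az": 0},
  {"fingers": -1, "x": 0, "y": 0, "z": 0, "ax": 0, "ay": 0, "az": 0},
  {"fingers": -1, "x": 0, "y": 0, "z": 0, "ax": 0, "ay": 0, "az": 0},
  {"fingers": -1, "x": 0, "y": 0, "z": 0, "ax": 0, "ay": 0, "az": 0},
  {"fingers": -1, "x": 0, "y": 0, "z": 0, "ax": 0, "ay": 0, "az": 0},
  {"fingers": -1, "x": 0, "y": 0, "z": 0, "ax": 0, "ay": 0, "az": 0},
  {"fingers": -1, "x": 0, "y": 0, "z": 0, "ax": 0, "ay": 0, "az": 0},
])

```text
clock: 44.22
tcp_pos: [0.6167, 0.478, 0.1841]
orientation: [-2.032, -2.004, -0.384]
contact_force: [0.2, -0.4, -2.0]
grip_width: 0.0157
gripper_force: 109.6
```

```bash
python3 -c "
from h import *
for n in('scene','side'):carried(n,y1=.38)
"
```

```text
scene 337 [(np.float64(0.264), 40), (np.float64(0.27), 113), (np.float64(0.276), 75), (np.float64(0.282), 20)] z [0.111 0.17 ]
side 273 [(np.float64(0.252), 21), (np.float64(0.258), 93), (np.float64(0.264), 53)] z [0.111 0.173]
```

Request:
arm_command([
  {"fingers": -1, "x": 0, "y": 0, "z": 0, "ax": 0, "ay": 0, "az": 0},
  {"fingers": -1, "x": 0, "y": 0, "z": 0, "ax": 0, "ay": 0, "az": 0},
  {"fingers": -1, "x": 0, "y": 0, "z": 0, "ax": 0, "ay": 0, "az": 0},
  {"fingers": -1, "x": 0, "y": 0, "z": 0, "ax": 0, "ay": 0, "az": 0},
  {"fingers": -1, "x": 0, "y": 0, "z": 0, "ax": 0, "ay": 0, "az": 0},
  {"fingers": -1, "x": 0, "y": 0, "z": 0, "ax": 0, "ay": 0, "az": 0},
  {"fingers": -1, "x": 0, "y": 0, "z": 0, "ax": 0, "ay": 0, "az": 0},
])

```text
clock: 44.9
tcp_pos: [0.6167, 0.4779, 0.184]
orientation: [-2.032, -2.004, -0.384]
contact_force: [-1.1, -0.0, -1.4]
grip_width: 0.0157
gripper_force: 109.7
```

```bash
python3 -c "
from h import *
for n in('scene','side'):
    p,c=carried(n,y1=.38);clay(n)
    q=p[box(p,.6,.63,.24,.33,.1,.2)];print('rod region',len(q),q.min(0).round(3),q.max(0).round(3))
    q=p[box(p,.5,.72,.17,.37,.104,.2)];print('above rim, off rod:',(np.abs(q[:,0]-.615)>.012).sum())
"
```

```text
scene 108 [] z [0.129 0.171]
scene clay 539 [0.528 0.201 0.046] [0.694 0.362 0.16 ]
rod region 59 [0.611 0.276 0.127] [0.621 0.33  0.154]
above rim, off rod: 0
side 96 [] z [0.131 0.176]
side clay 704 [0.525 0.193 0.045] [0.68  0.355 0.159]
rod region 53 [0.608 0.274 0.131] [0.617 0.33  0.155]
above rim, off rod: 56
```

The rod is bare. Raising, levelling and heading back to the rest.

Request:
arm_command([
  {"fingers": -1, "x": 0.005, "y": 0, "z": -0.014, "ax": 0, "ay": 0, "az": 0},
  {"fingers": -1, "x": 0.011, "y": 0, "z": -0.028, "ax": 0, "ay": 0, "az": 0},
  {"fingers": -1, "x": 0.009, "y": 0, "z": -0.022, "ax": 0, "ay": 0, "az": 0},
  {"fingers": -1, "x": 0, "y": 0, "z": 0, "ax": 0, "ay": -5, "az": 0},
  {"fingers": -1, "x": 0, "y": 0, "z": 0, "ax": 0, "ay": -5, "az": 0},
  {"fingers": -1, "x": 0, "y": 0, "z": 0, "ax": 0, "ay": -5, "az": 0},
  {"fingers": -1, "x": 0, "y": 0, "z": 0, "ax": 0, "ay": -5, "az": 0},
  {"fingers": -1, "x": 0, "y": 0, "z": 0, "ax": 0, "ay": -1, "az": 0},
  {"fingers": -1, "x": 0, "y": 0, "z": 0, "ax": 0, "ay": 0, "az": 0},
])

```text
clock: 45.85
tcp_pos: [0.6154, 0.4808, 0.2528]
orientation: [-2.228, -2.206, -0.009]
contact_force: [-0.5, 0.6, -1.1]
grip_width: 0.0161
gripper_force: 109.7
```

```bash
python3 -c "
from h import *
go([.4978,.0819,.12],ori(0,0))
for n in('scene','side'):
    p,h,k=clay(n);f=load('clay_'+n);c=f['frame'].reshape(-1,3).astype(int)
    kk=box(p,.48,.75,.17,.42,.095,.108)&(c[:,0]>c[:,2]*1.5);print('bowl',circ(p[kk]))
    q=p[box(p,.535,.69,.2,.35,.042,.16)];q=q[np.hypot(q[:,0]-.61,q[:,1]-.2735)<.066];print('z in bowl',np.percentile(q[:,2],[10,50,90,99]).round(3))
    c=c;ps=p[box(p,.45,.55,-.16,.06,.012,.06)&(c.min(1)>150)];print('rest',ps.min(0).round(4),ps.max(0).round(4),np.polyfit(ps[:,1],ps[:,0],1).round(4))
"
```

```text
at [0.6154 0.4808 0.2528] turn [-0.01 -0.5  -0.59] shift after turn [-398.9 -117.6  132.8] before turn [-401.2 -113.5  129.3] dist 0.4365
 yaw y-axis -0.59 z [-1.0e-04  8.7e-03 -1.0e+00]
scene clay 456 [0.527 0.203 0.045] [0.693 0.345 0.102]
bowl [0.61271401 0.2746902  0.07928754]
z in bowl [0.05  0.077 0.087 0.091]
rest [ 0.4764 -0.0954  0.0122] [0.5246 0.0565 0.0296] [-0.0277  0.5001]
side clay 616 [0.525 0.194 0.045] [0.679 0.34  0.105]
bowl [0.60752232 0.27218174 0.07928433]
z in bowl [0.048 0.075 0.09  0.094]
rest [ 0.472  -0.1053  0.012 ] [0.519  0.0555 0.0344] [-0.0097  0.4952]
```

Request:
arm_command([
  {"fingers": -1, "x": 0, "y": 0, "z": 0, "ax": 0, "ay": -0.5, "az": -1.6},
  {"fingers": -1, "x": -0.015, "y": -0.004, "z": 0, "ax": 0, "ay": 0, "az": 0},
  {"fingers": -1, "x": -0.03, "y": -0.008, "z": 0, "ax": 0, "ay": 0, "az": 0},
  {"fingers": -1, "x": -0.03, "y": -0.008, "z": 0, "ax": 0, "ay": 0, "az": 0},
  {"fingers": -1, "x": -0.03, "y": -0.008, "z": 0, "ax": 0, "ay": 0, "az": 0},
  {"fingers": -1, "x": -0.03, "y": -0.008, "z": 0, "ax": 0, "ay": 0, "az": 0},
  {"fingers": -1, "x": -0.03, "y": -0.008, "z": 0, "ax": 0, "ay": 0, "az": 0},
  {"fingers": -1, "x": -0.03, "y": -0.008, "z": 0, "ax": 0, "ay": 0, "az": 0},
  {"fingers": -1, "x": -0.03, "y": -0.008, "z": 0, "ax": 0, "ay": 0, "az": 0},
  {"fingers": -1, "x": -0.03, "y": -0.008, "z": 0, "ax": 0, "ay": 0, "az": 0},
])

```text
clock: 46.78
tcp_pos: [0.5518, 0.2186, 0.2537]
orientation: [2.207, 2.235, 0.0]
contact_force: [0.6, 0.3, -0.9]
grip_width: 0.016
gripper_force: 109.7
```

Request:
arm_command([
  {"fingers": -1, "x": -0.03, "y": -0.009, "z": 0, "ax": 0, "ay": 0, "az": 0},
  {"fingers": -1, "x": -0.03, "y": -0.009, "z": 0.01, "ax": 0, "ay": 0, "az": 0},
  {"fingers": -1, "x": -0.03, "y": -0.009, "z": 0.02, "ax": 0, "ay": 0, "az": 0},
  {"fingers": -1, "x": -0.03, "y": -0.009, "z": 0.03, "ax": 0, "ay": 0, "az": 0},
  {"fingers": -1, "x": -0.015, "y": -0.005, "z": 0.03, "ax": 0, "ay": 0, "az": 0},
  {"fingers": -1, "x": 0, "y": 0, "z": 0.02, "ax": 0, "ay": 0, "az": 0},
  {"fingers": -1, "x": 0, "y": 0, "z": 0.01, "ax": 0, "ay": 0, "az": 0},
  {"fingers": -1, "x": 0, "y": 0, "z": 0, "ax": 0, "ay": 0, "az": 0},
  {"fingers": -1, "x": 0, "y": 0, "z": 0, "ax": 0, "ay": 0, "az": 0},
])

```text
clock: 47.53
tcp_pos: [0.514, 0.0874, 0.1352]
orientation: [2.205, 2.236, -0.0]
contact_force: [-0.6, -0.0, -1.1]
grip_width: 0.0159
gripper_force: 109.6
```

```bash
cat > fin.py <<'E'
from h import *
go([.4978,.0819,.0036],ori(1,0))
for n in('scene','side'):
    f0=load(n+'0');p0=cloud(f0).reshape(-1,3);c0=f0['frame'].reshape(-1,3).astype(int)
    f=grab(n,n+'30');p=cloud(f).reshape(-1,3)
    # original rod top line from its rest
    q=p0[box(p0,.49,.51,-.09,.0,.027,.034)];
    w=p0[box(p0,.46,.54,-.14,.07,.008,.035)&(c0.min(1)>135)&(c0.max(1)-c0.min(1)<50)]
    print(n,'rest rect',cv2.minAreaRect((w[:,:2]*1000).astype(np.float32)))
    for a,b in((-.125,-.105),(-.08,-.02),(.075,.13)):
        q=p0[box(p0,.475,.525,a,b,.022,.045)];print('orig',a,b,len(q),q.mean(0).round(4) if len(q) else '')
    z=r.get_obs()['tcp_pos'][2]+.0224
    m=rod(p,.46,.54,-.15,.03,z-.012,z+.012);print('now',m,'x@-.115,-.05',np.polyval(m[1],[-.115,-.05]).round(4))
E
python3 fin.py
```

```text
at [0.514  0.0874 0.1352] turn [ 0.04  0.07 -0.2 ] shift after turn [ -5.2 -16.3 131.6] before turn [ -5.1 -16.4 131.6] dist 0.1328
 yaw y-axis 0.8 z [ 8.0e-04 -1.2e-03 -1.0e+00]
scene rest rect ((499.6691589355469, -31.01824951171875), (46.420188903808594, 186.00819396972656), 1.7385977506637573)
orig -0.125 -0.105 23 [ 0.5014 -0.1144  0.0266]
orig -0.08 -0.02 69 [ 0.5009 -0.0523  0.0263]
orig 0.075 0.13 129 [0.4999 0.1022 0.0313]
now (205, array([0.0139, 0.5192]), array([0.0075, 0.1581]), np.float64(-0.1207), np.float64(0.03)) x@-.115,-.05 [0.5176 0.5185]
side rest rect ((495.7640380859375, -35.628662109375), (43.70486831665039, 174.01844787597656), 1.037302017211914)
orig -0.125 -0.105 24 [ 0.4968 -0.1159  0.0295]
orig -0.08 -0.02 63 [ 0.496  -0.0502  0.0298]
orig 0.075 0.13 126 [0.4917 0.1019 0.035 ]
now (230, array([-0.0075,  0.5134]), array([-0.014 ,  0.1608]), np.float64(-0.122), np.float64(0.0299)) x@-.115,-.05 [0.5143 0.5138]
```

Request:
arm_command([
  {"fingers": -1, "x": -0.003, "y": -0.01, "z": 0.01, "ax": 0, "ay": 0, "az": -0.7},
  {"fingers": -1, "x": -0.002, "y": -0.009, "z": 0.02, "ax": 0, "ay": 0, "az": 0},
  {"fingers": -1, "x": 0, "y": 0, "z": 0.025, "ax": 0, "ay": 0, "az": 0},
  {"fingers": -1, "x": 0, "y": 0, "z": 0.02, "ax": 0, "ay": 0, "az": 0},
  {"fingers": -1, "x": 0, "y": 0, "z": 0.015, "ax": 0, "ay": 0, "az": 0},
  {"fingers": -1, "x": 0, "y": 0, "z": 0.01, "ax": 0, "ay": 0, "az": 0},
  {"fingers": -1, "x": 0, "y": 0, "z": 0, "ax": 0, "ay": 0, "az": 0},
  {"fingers": -1, "x": 0, "y": 0, "z": 0, "ax": 0, "ay": 0, "az": 0},
])

```text
clock: 48.3
tcp_pos: [0.4953, 0.0821, 0.0352]
orientation: [2.191, 2.249, -0.001]
contact_force: [-0.3, -0.3, -1.2]
grip_width: 0.0161
gripper_force: 109.7
```

```bash
python3 fin.py | grep -v orig
```

```text
at [0.4953 0.0821 0.0352] turn [0.05 0.08 0.52] shift after turn [-0.3  2.5 31.6] before turn [-0.3  2.4 31.6] dist 0.0317
 yaw y-axis 1.52 z [ 9.0e-04 -1.4e-03 -1.0e+00]
scene rest rect ((499.6691589355469, -31.01824951171875), (46.420188903808594, 186.00819396972656), 1.7385977506637573)
now (243, array([-0.0087,  0.5007]), array([0.0039, 0.0579]), np.float64(-0.125), np.float64(0.0299)) x@-.115,-.05 [0.5017 0.5011]
side rest rect ((495.7640380859375, -35.628662109375), (43.70486831665039, 174.01844787597656), 1.037302017211914)
now (229, array([-0.0147,  0.496 ]), array([-0.0129,  0.0605]), np.float64(-0.1251), np.float64(0.0288)) x@-.115,-.05 [0.4977 0.4967]
```

The rod line matches the original to under 1 mm. Lowering it into the notches and releasing.

Request:
arm_command([
  {"fingers": -1, "x": 0.0, "y": 0, "z": 0.012, "ax": 0, "ay": 0, "az": 0},
  {"fingers": -1, "x": 0, "y": 0, "z": 0.009, "ax": 0, "ay": 0, "az": 0},
  {"fingers": -1, "x": 0, "y": 0, "z": 0.005, "ax": 0, "ay": 0, "az": 0},
  {"fingers": -1, "x": 0, "y": 0, "z": 0.003, "ax": 0, "ay": 0, "az": 0},
  {"fingers": -1, "x": 0, "y": 0, "z": 0.0015, "ax": 0, "ay": 0, "az": 0},
  {"fingers": -1, "x": 0, "y": 0, "z": 0, "ax": 0, "ay": 0, "az": 0},
  {"fingers": -1, "x": 0, "y": 0, "z": 0, "ax": 0, "ay": 0, "az": 0},
])

```text
clock: 48.98
tcp_pos: [0.4948, 0.0817, 0.0043]
orientation: [2.191, 2.249, -0.001]
contact_force: [0.1, -0.7, -0.8]
grip_width: 0.016
gripper_force: 109.9
```

Request:
arm_command([
  {"fingers": -1, "x": 0, "y": 0, "z": 0.001, "ax": 0, "ay": 0, "az": 0},
  {"fingers": -1, "x": 0, "y": 0, "z": 0, "ax": 0, "ay": 0, "az": 0},
  {"fingers": -0.55, "x": 0, "y": 0, "z": 0, "ax": 0, "ay": 0, "az": 0},
  {"fingers": -0.5, "x": 0, "y": 0, "z": 0, "ax": 0, "ay": 0, "az": 0},
  {"fingers": -0.3, "x": 0, "y": 0, "z": 0, "ax": 0, "ay": 0, "az": 0},
  {"fingers": 0, "x": 0, "y": 0, "z": 0, "ax": 0, "ay": 0, "az": 0},
  {"fingers": 0.5, "x": 0, "y": 0, "z": 0, "ax": 0, "ay": 0, "az": 0},
  {"fingers": 1, "x": 0, "y": 0, "z": 0, "ax": 0, "ay": 0, "az": 0},
  {"fingers": 1, "x": 0, "y": 0, "z": 0, "ax": 0, "ay": 0, "az": 0},
  {"fingers": 1, "x": 0, "y": 0, "z": 0, "ax": 0, "ay": 0, "az": 0},
])

```text
clock: 49.82
tcp_pos: [0.4946, 0.0817, 0.0031]
orientation: [2.191, 2.249, -0.002]
contact_force: [0.7, -0.0, -0.9]
grip_width: 0.0853
gripper_force: 0.0
```

Request:
arm_command([
  {"fingers": 1, "x": 0, "y": 0, "z": -0.01, "ax": 0, "ay": 0, "az": 0},
  {"fingers": 1, "x": 0, "y": 0, "z": -0.02, "ax": 0, "ay": 0, "az": 0},
  {"fingers": 1, "x": 0, "y": 0, "z": -0.03, "ax": 0, "ay": 0, "az": 0},
  {"fingers": 1, "x": 0, "y": 0, "z": -0.03, "ax": 0, "ay": 0, "az": 0},
  {"fingers": 1, "x": 0, "y": 0, "z": -0.03, "ax": 0, "ay": 0, "az": 0},
  {"fingers": 1, "x": 0, "y": 0, "z": -0.03, "ax": 0, "ay": 0, "az": 0},
  {"fingers": 1, "x": 0, "y": 0, "z": 0, "ax": 0, "ay": 0, "az": 0},
  {"fingers": 1, "x": 0, "y": 0, "z": 0, "ax": 0, "ay": 0, "az": 0},
])

```text
clock: 50.48
tcp_pos: [0.4958, 0.0824, 0.1553]
orientation: [2.19, 2.248, 0.005]
contact_force: [-0.7, 0.7, -0.1]
grip_width: 0.0855
gripper_force: 0.0
```

```bash
python3 -c "
from h import *
go()
for n in('scene','side'):
    f0=load(n+'0');p0=cloud(f0).reshape(-1,3);f=grab(n,n+'31');p=cloud(f).reshape(-1,3);c=f['frame'].reshape(-1,3).astype(int)
    for a,b in((-.13,-.105),(-.08,-.02),(.075,.15)):
        for P in(p0,p):
            q=P[box(P,.475,.525,a,b,.022,.045)];print(n,a,len(q),q.mean(0).round(4),q[:,1].min().round(4),q[:,1].max().round(4))
    kk=box(p,.48,.75,.17,.42,.095,.108)&(c[:,0]>c[:,2]*1.5);print('bowl',circ(p[kk]))
    # untouched objects: image difference at jar, caliper, clamp, decoys
    d=np.abs(f['frame'].astype(int)-f0['frame']).max(2)>60
    print('jar/clamp/caliper/pink/green diff px',[int(d[a:b,e:g].sum()) for a,b,e,g in(((205,255,435,475),(300,365,115,170),(255,318,115,195),(232,268,222,245),(310,348,328,362)) if n=='scene' else ((160,205,350,385),(408,470,325,380),(362,456,230,295),(308,336,260,296),(285,313,414,446)))])
"
```

```text
at [0.4958 0.0824 0.1553] turn [0. 0. 0.]  yaw y-axis 1.49 z [ 4.2e-03  3.0e-04 -1.0e+00]
scene -0.13 24 [ 0.5014 -0.1148  0.0266] -0.125 -0.1058
scene -0.13 21 [ 0.5007 -0.1153  0.026 ] -0.1263 -0.1058
scene -0.08 69 [ 0.5009 -0.0523  0.0263] -0.0797 -0.0209
scene -0.08 67 [ 0.501  -0.0532  0.0267] -0.0798 -0.0202
scene 0.075 146 [0.4997 0.1059 0.0313] 0.0765 0.1399
scene 0.075 148 [0.5014 0.1055 0.0309] 0.0754 0.1385
bowl [0.61250336 0.27474493 0.07944341]
jar/clamp/caliper/pink/green diff px [0, 908, 1300, 11, 0]
side -0.13 24 [ 0.4968 -0.1159  0.0295] -0.1242 -0.1054
side -0.13 25 [ 0.4967 -0.1162  0.0304] -0.1268 -0.1053
side -0.08 63 [ 0.496  -0.0502  0.0298] -0.079 -0.0211
side -0.08 64 [ 0.496  -0.0524  0.0298] -0.0799 -0.021
side 0.075 137 [0.4918 0.1044 0.035 ] 0.0762 0.1346
side 0.075 139 [0.4932 0.1038 0.0352] 0.0752 0.1367
bowl [0.60708309 0.27281447 0.07982295]
jar/clamp/caliper/pink/green diff px [0, 136, 458, 2, 0]
```

```bash
python3 -c "
from h import *
for n,B in(('scene',((300,365,115,170),(255,318,115,195),(205,255,435,475),(232,268,222,245))),('side',((408,470,325,380),(362,456,230,295)))):
    a,b=load(n+'0')['depth'],load(n+'31')['depth']
    print(n,[(int((np.abs(a-b)>.012)[p:q,s:t].sum())) for p,q,s,t in B])
    p=cloud(load(n+'31')).reshape(-1,3);print('rack above dowels',box(p,.5,.7,-.32,-.15,.066,.12).sum())
    p,h,k=clay(n,load(n+'31'))
    d=p[:, :2]-[.61,.2735];rr=np.hypot(*d.T);print('in-bowl z',np.percentile(p[(rr<.066)&(p[:,2]>.04)&(p[:,2]<.15)][:,2],[10,50,90,99]).round(3))
print(r.get_obs()['clock'])
"
```

```text
scene [35, 44, 16, 13]
rack above dowels 0
scene clay 475 [0.529 0.2   0.045] [0.693 0.344 0.102]
in-bowl z [0.049 0.078 0.087 0.091]
side [27, 41]
rack above dowels 0
side clay 344 [0.527 0.192 0.046] [0.678 0.356 0.105]
in-bowl z [0.047 0.056 0.089 0.094]
50.5833
```

```bash
python3 -c "
from bench import r
print(r.hand_in())"
```

```text
the job is handed in; nothing more can be done
None
```

I handed in the job at about 51 s on the robot clock: all five rings found on the rack are in the tared bowl, which stands wholly on the pan, the skewer is back in its rest, and depth images show no sign that the jar, caliper or clamp moved. The first bowl grasp slipped and shifted the bowl before I regrasped it, and hand-in returned no verdict.

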